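# Deburr the new bore of a specimen rack and load it

### The arm

A 7-joint arm with a two-finger parallel gripper is mounted at the origin on the work surface. World frame = base frame: x ahead of the robot, y to its left, z up, the work surface at z = 0. Lengths are in m, angles in rad, forces in N, time in s.
With the tool pointing down it reaches from about 0.35 to 0.9 m from the base axis. Payload 8.1 kg.
Tool frame: the origin (TCP) lies at the very end of the fingers, on their centre line; the grasp point (between the pads) lies 19 mm behind it (arm.tcp_to_grasp is the z of the grasp point in the tool frame, in m); z points along the fingers, y is the line along which they close (so a half turn about z gives the same grasp; the last joint's range is limited). The gripper opens to 92 mm and grips with 3 to 60 N. Pads are 19 mm wide; open, the fingers measure 130 mm over their backs; the gripper's body (75 mm by 190 mm) begins 47 mm behind the grasp point.
Start: joints at [-1.273, 0.434, 0.025, 1.573, -0.012, 1.134, -0.075], TCP at [0.244, 0.575, 0.227] pointing down, gripper open.
Joint ranges: [-2.62, 2.62], [-0.44, 2.09], [-1.27, 1.32], [0.08, 2.57], [-1.32, 4.46], [0.12, 2], [-2.74, 2.74]. Speed limits (rad/s): [2.22, 2.22, 3.01, 3.01, 3.14, 3.14, 3.14].

### API

Orientations are given as a rotation vector (axis times angle).
In Python, from cell import readout, vision, sign_off, arm gives the robot as it stands. The module is installed in compiled form; this text tells all that it offers.
- The arm moves only by the shell command python3 -m creep 'ROWS' [FORCE]. ROWS is JSON, a list of rows, each a list of 5 numbers: the shift along the tool's x, y, z in units of 4 cm (1.0 is 4 cm), then the turn about the tool's z in units of 4 degrees (1.0 is 4 degrees), then the opening, from 0 (shut) to 1 (fully open). A call has 1 to 12 rows; each row shifts and turns the commanded pose from where the row before left it, along the tool's axes as they then stand; what a row does not reach is not made up. A row lasts 1/8 s, in which the tool goes at most 62.5 mm and 10.7 degrees, less where a joint would pass 70% of its speed; a pose out of reach is approached as far as the arm can. A call with a number of a shift or a turn outside -1 to 1 is refused whole. A call with a gripper value outside its range is refused whole. The fingers move at their own pace and stop on an object; FORCE is the grip in N (left out, the last holds). Time passes only in rows, so rows that do not move let the fingers close. It gives the time, the measured TCP pose, the force, the opening and the grip force at its end, in the units of the state.
- readout.observe(): the state, without advancing time (a new reading comes with each control period).
- vision.get_image(name): name is "scene" or "top" or "wrist"; returns a dict with "pixels" (384x512x3 uint8, blue, green, red), "z_map" (384x512 float32, m along the optical axis (not along the pixel's ray), 0 where there is no reading), "camera_matrix" (3x3 intrinsics, pixels), "position" and "rotation" of the camera in the world. Camera axes: x right, y up, looking along -z (the intrinsics and any distortion apply to the point x, -y, -z); pixel columns grow to the right and rows downward; lengths in m; the calibration is good to about 2 mm. The wrist camera is an equidistant fisheye: a pixel r from the principal point sees the ray r / f radians off the axis. A picture is of the moment at which its call begins.
- sign_off(): hands the job in; it is judged then, once.
The state is a dict: "clock": time; "joints": joint angles; "dq": joint speeds; "joint_efforts": joint torques, N m; "position": TCP position; "ee_rot": TCP orientation; "force": force on the tool from outside, world axes, zero at the start; "ft_torque": the same for the moment, N m; "width": opening from 0.0 (shut) to 1.0 (fully open); "gripper_force": force on a finger pad.
Only numpy, scipy, OpenCV 4.12 (cv2) and the standard library are available. Lean on these libraries where they do the work, as an engineer would, in place of code of your own. Each camera call takes 0.05 s, during which the arm holds its last target. There are 200 camera calls.

### The job

First clear the loose sawn-out disc off the rack into the offcut tin, then take the scraper from its block and deburr the edge of the rack's big new hole: with about a centimetre of the blade's end down inside the hole, start at the side nearest the robot and run it one full turn clockwise (seen from above) back to the start, pressing it lightly and steadily outwards against the edge all the way, never hard (over 20 N). Put the scraper back in its block, and only then stand the large basalt specimen in the new hole and every small one in a small hole of its own, each right down on the base, without disturbing the other things on the bench.

Things in the scene. Friction and masses are not known exactly. Their poses are not given: they have to be found in the camera images.
- rack: Specimen rack, bolted down. Aluminium plate 210 x 260 x 10 mm (its x, y, z), top face 28 mm above the bench, on short corner stand-offs over a plywood base 8 mm thick; five round through holes laid out like the five on a die. Origin on the bench under its centre, z up, x away from the robot (yaw within 0.25 rad), y to its left. Specimens stand on the base, 20 mm below the plate's top.
- big_bore (a point): Centre of the big, freshly sawn hole in the middle of the rack, at the level of the plate's top face, 28 mm above the bench; hole diameter 66 mm. Axes as the rack. The base lies 20 mm below this point.
- bore0 (a point): Centre of a small hole of the rack, diameter 55 mm, at the plate's top face; at (-56, -92) mm from the big hole in the rack's x and y.
- bore1 (a point): Centre of a small hole of the rack, diameter 55 mm, at the plate's top face; at (-56, +92) mm from the big hole in the rack's x and y.
- bore2 (a point): Centre of a small hole of the rack, diameter 55 mm, at the plate's top face; at (+56, -92) mm from the big hole in the rack's x and y.
- bore3 (a point): Centre of a small hole of the rack, diameter 55 mm, at the plate's top face; at (+56, +92) mm from the big hole in the rack's x and y.
- slug: Loose aluminium disc that the hole saw left, diameter 60 mm, 10 mm thick, with a small pilot hole; starts lying flat on the rack's plate beside the big hole, on its far side. Origin: centre of its underside.
- offcut_tin: Shallow grey open square tin for metal offcuts, 170 x 170 mm outside, 45 mm high, walls and floor 4 mm; fixed to the bench. Origin on the bench under its centre.
- scraper: Deburring scraper, 145 mm long, starts upright in the tool block, blade down. Round wooden handle 25 mm across, 6 to 95 mm above the origin; under it a brass collar 30 mm across, 6 mm thick, then a ferrule 14 mm across, 15 mm long, and a slim blade 35 mm long, in effect a rod of 3 mm radius (2 mm in its last 3 mm). Origin: centre of the collar's underside; z up the handle. 0.12 kg.
- blade_tip (a point): Tip of the scraper's blade, on its axis, 50 mm below the scraper's origin.
- tool_block: Wooden block, 80 x 130 mm (its x, y), 60 mm high, fixed to the bench, with one open hole in its middle for the scraper; two centre punches stand 18 mm out of its top, 45 mm either side of the hole along its y. Origin on the bench under its centre.
- block_hole (a point): Centre of the scraper's hole at the top face of the tool block, 60 mm above the bench; diameter 24 mm, right through. Put away, the scraper's collar rests on the top face, so that the scraper's origin is at this point.
- core_big: Cast basalt test specimen, dark grey plain cylinder, 58 mm in diameter, 52 mm high, about 0.36 kg; stands on the bench to the robot's right. Origin: centre of its underside; z along its axis. Fits only the big hole.
- core0: Cast basalt test specimen, dark grey plain cylinder, 48 mm in diameter, 45 mm high, about 0.21 kg; stands on the bench to the robot's right, or is absent. Origin: centre of its underside; z along its axis. Belongs in any small hole, one to a hole.
- core1: Cast basalt test specimen, dark grey plain cylinder, 48 mm in diameter, 45 mm high, about 0.21 kg; stands on the bench to the robot's right, or is absent. Origin: centre of its underside; z along its axis. Belongs in any small hole, one to a hole.
- core2: Cast basalt test specimen, dark grey plain cylinder, 48 mm in diameter, 45 mm high, about 0.21 kg; stands on the bench to the robot's right, or is absent. Origin: centre of its underside; z along its axis. Belongs in any small hole, one to a hole.
- core3: Cast basalt test specimen, dark grey plain cylinder, 48 mm in diameter, 45 mm high, about 0.21 kg; stands on the bench to the robot's right, or is absent. Origin: centre of its underside; z along its axis. Belongs in any small hole, one to a hole.
- hammer: Bystander: hammer lying on the bench beyond the rack.
- oil_bottle: Bystander: white oil bottle, 60 mm in diameter, 130 mm high, beyond the rack.
- wood_offcut: Bystander: piece of timber 100 x 70 x 35 mm, beyond the specimens, to the right.
- bolt_pot: Bystander: small steel pot, 70 mm in diameter, 60 mm high, near the robot to its right.

How it is judged:
On the way, in this order (a step that is already met when the one before it is completed fails the run):
1. the sawn-out disc lies in the offcut tin, let go (x of slug in the frame of offcut_tin between -0.075 and 0.075 m and y of slug in the frame of offcut_tin between -0.075 and 0.075 m and z of slug in the frame of offcut_tin between -0.005 and 0.035 m and contact force between the fingers and slug below 0.1 N), for 0.2 s.
2. the blade, its tip 3 to 19 mm down inside the big hole, bears on the hole's edge on the side nearest the robot (x of blade_tip in the frame of big_bore below -0.02 m and y of blade_tip in the frame of big_bore between -0.014 and 0.014 m and z of blade_tip in the frame of big_bore between -0.019 and -0.003 m and contact force between scraper and rack above 0.3 N), for 0.25 s.
3. the blade, its tip 3 to 19 mm down inside the big hole, bears on the hole's edge at the near left (x of blade_tip in the frame of big_bore below -0.0035 m and y of blade_tip in the frame of big_bore above 0.016 m and z of blade_tip in the frame of big_bore between -0.019 and -0.003 m and contact force between scraper and rack above 0.3 N), for 0.25 s.
4. the blade, its tip 3 to 19 mm down inside the big hole, bears on the hole's edge at the far left (x of blade_tip in the frame of big_bore above 0.0035 m and y of blade_tip in the frame of big_bore above 0.016 m and z of blade_tip in the frame of big_bore between -0.019 and -0.003 m and contact force between scraper and rack above 0.3 N), for 0.25 s.
5. the blade, its tip 3 to 19 mm down inside the big hole, bears on the hole's edge on the far side (x of blade_tip in the frame of big_bore above 0.02 m and y of blade_tip in the frame of big_bore between -0.014 and 0.014 m and z of blade_tip in the frame of big_bore between -0.019 and -0.003 m and contact force between scraper and rack above 0.3 N), for 0.25 s.
6. the blade, its tip 3 to 19 mm down inside the big hole, bears on the hole's edge at the far right (x of blade_tip in the frame of big_bore above 0.0035 m and y of blade_tip in the frame of big_bore below -0.016 m and z of blade_tip in the frame of big_bore between -0.019 and -0.003 m and contact force between scraper and rack above 0.3 N), for 0.25 s.
7. the blade, its tip 3 to 19 mm down inside the big hole, bears on the hole's edge at the near right (x of blade_tip in the frame of big_bore below -0.0035 m and y of blade_tip in the frame of big_bore below -0.016 m and z of blade_tip in the frame of big_bore between -0.019 and -0.003 m and contact force between scraper and rack above 0.3 N), for 0.25 s.
8. the blade, its tip 3 to 19 mm down inside the big hole, bears on the hole's edge on the side nearest the robot again (all of step 2), for 0.25 s.
9. the scraper is back in its block, collar down on it, let go (horizontal distance between scraper and block_hole below 0.007 m and distance between scraper and block_hole below 0.008 m and angle between scraper's own z axis and vertical below 0.12 rad and contact force between the fingers and scraper below 0.1 N), for 0.2 s.
10. the large specimen stands in the big hole and every small one in a small hole (z of core_big in the frame of rack between 0.003 and 0.013 m and angle between each of core_big, core0, core1, core2, core3's own z axis and vertical below 0.12 rad and linear speed of each of core_big, core0, core1, core2, core3 below 0.03 m/s and horizontal distance between core_big and big_bore below 0.008 m and z of core0 in the frame of rack between 0.003 and 0.013 m and (horizontal distance between core0 and bore0 below 0.008 m or horizontal distance between core0 and bore1 below 0.008 m or horizontal distance between core0 and bore2 below 0.008 m or horizontal distance between core0 and bore3 below 0.008 m) and z of core1 in the frame of rack between 0.003 and 0.013 m and (horizontal distance between core1 and bore0 below 0.008 m or horizontal distance between core1 and bore1 below 0.008 m or horizontal distance between core1 and bore2 below 0.008 m or horizontal distance between core1 and bore3 below 0.008 m) and z of core2 in the frame of rack between 0.003 and 0.013 m and (horizontal distance between core2 and bore0 below 0.008 m or horizontal distance between core2 and bore1 below 0.008 m or horizontal distance between core2 and bore2 below 0.008 m or horizontal distance between core2 and bore3 below 0.008 m) and z of core3 in the frame of rack between 0.003 and 0.013 m and (horizontal distance between core3 and bore0 below 0.008 m or horizontal distance between core3 and bore1 below 0.008 m or horizontal distance between core3 and bore2 below 0.008 m or horizontal distance between core3 and bore3 below 0.008 m)), for 0.2 s.
At the end, for the whole second after the job is handed in: Disc in the offcut tin; scraper upright in its block, collar on it (within 8 mm, 0.12 rad); large specimen in the big hole, each small one present in a small hole, upright on the base, at rest, within 8 mm of the hole's centre and 0.12 rad of vertical (all of step 10 and x of slug in the frame of offcut_tin between -0.075 and 0.075 m and y of slug in the frame of offcut_tin between -0.075 and 0.075 m and z of slug in the frame of offcut_tin between -0.005 and 0.035 m and horizontal distance between scraper and block_hole below 0.007 m and distance between scraper and block_hole below 0.008 m and angle between scraper's own z axis and vertical below 0.12 rad); the robot touches nothing.
It fails at once if the blade is forced against the rack with more than 30 N (contact force between scraper and rack above 30 N).
It fails at once if a bystander is moved by more than 30 mm (distance of any of hammer, oil_bottle, wood_offcut, bolt_pot from where it was at the start of the episode above 0.03 m).
Of core0, core1, core2, core3 only 2 to 4 are there at a start; the rules pass over those that are not, and their reading is None.
At some moment in a run one of core0, core_big, core1, core2, core3 may be knocked a few centimetres aside while the robot is not near it.
It also fails if it takes over 210 s, if anything falls off the work surface, if the arm or the gripper's body presses on something with over 40 N, if the wrist force passes 120 N, or if a joint passes its speed limit or range.

## Working session

There is one attempt and no reset: what is moved stays moved. The work goes in short steps, Python scripts to look and compute and a shell command to move; the robot and the scene stay as the last step left them, time stands still between calls to the robot, and variables do not carry over. Pictures are saved under pics/ and viewed, at most 14 in all, crops included, and the job is handed in when it is done.

```bash
mkdir -p pics; cat > h.py <<'E'
import numpy as np, cv2
from scipy.spatial.transform import Rotation as R
from cell import readout, vision, arm
def pts(im):
    K=im["camera_matrix"];z=im["z_map"];v,u=np.mgrid[:384,:512]
    P=np.stack([(u-K[0,2])/K[0,0]*z,-(v-K[1,2])/K[1,1]*z,-z],-1)
    return P@rot(im).T+np.array(im["position"])
def rot(im):
    r=np.array(im["rotation"]); return r if r.shape==(3,3) else R.from_rotvec(r).as_matrix()
def ray(im,u,v,fish=False):
    K=im["camera_matrix"];a=(u-K[0,2])/K[0,0];b=(v-K[1,2])/K[1,1]
    if fish:
        r=np.hypot(a,b)+1e-12; d=np.array([a/r*np.sin(r),-b/r*np.sin(r),-np.cos(r)])
    else: d=np.array([a,-b,-1.])
    return np.array(im["position"]),rot(im)@d
def onz(im,u,v,z,fish=False):
    o,d=ray(im,u,v,fish); return o+d*(z-o[2])/d[2]
def st():
    s=readout.observe(); return s
E
python3 - <<'E'
from h import *
s=st();print({k:np.round(v,3) for k,v in s.items()}, arm.tcp_to_grasp)
for n in("top","scene","wrist"):
    im=vision.get_image(n);cv2.imwrite(f"pics/{n}0.png",im["pixels"]);np.save(f"pics/{n}0.npy",im,allow_pickle=True)
    print(n,im["camera_matrix"].round(1).tolist(),np.round(im["position"],3),np.round(rot(im),2).tolist())
E
```

```text
{'clock': np.float64(0.0), 'joints': array([-1.273,  0.435,  0.025,  1.574, -0.012,  1.134, -0.075]), 'dq': array([ 0.   ,  0.002, -0.001,  0.001, -0.001, -0.001, -0.001]), 'joint_efforts': array([ 2.0000e-03, -6.6783e+01,  9.8600e-01, -3.1446e+01, -6.0000e-02,
        4.3000e-02,  0.0000e+00]), 'position': array([0.244, 0.575, 0.226]), 'ee_rot': array([-6.250e-01, -3.079e+00,  2.000e-03]), 'force': array([ 0.529, -0.13 , -0.677]), 'ft_torque': array([-0.011, -0.023, -0.005]), 'gripper_force': np.float64(0.0), 'width': np.float64(0.999)} -0.0188
top [[372.7, 0.0, 259.3], [0.0, 372.7, 188.4], [0.0, 0.0, 1.0]] [ 0.41  -0.067  1.363] [[-0.02, 0.99, -0.1], [-1.0, -0.03, -0.02], [-0.03, 0.1, 0.99]]
scene [[463.3, 0.0, 258.5], [0.0, 463.3, 189.7], [0.0, 0.0, 1.0]] [1.515 0.253 0.965] [[-0.31, -0.63, 0.71], [0.95, -0.22, 0.22], [0.02, 0.75, 0.66]]
wrist [[297.3, 0.0, 252.3], [0.0, 297.3, 193.6], [0.0, 0.0, 1.0]] [0.177 0.604 0.383] [[0.39, -0.89, -0.24], [0.92, 0.38, 0.11], [-0.0, -0.27, 0.96]]
```

View pics/top0.png

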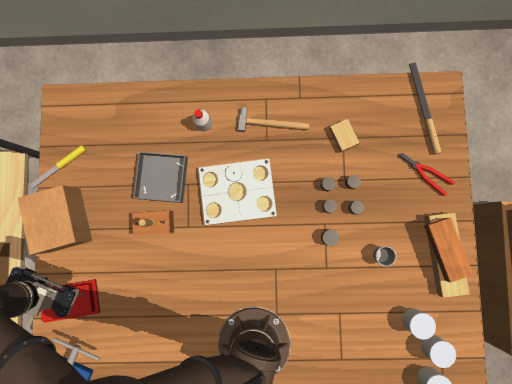

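View pics/scene0.png

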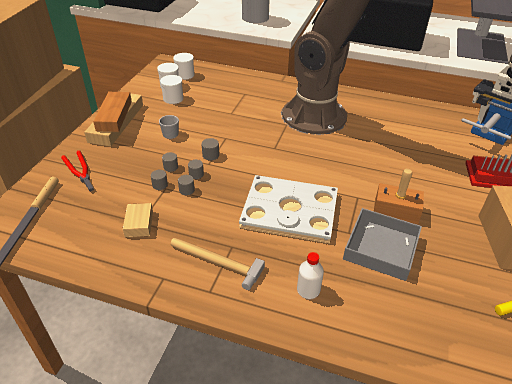

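```bash
cat > m1.py <<'E'
from h import *
for n in("top","scene"):
    im=np.load(f"pics/{n}0.npy",allow_pickle=True).item();P=pts(im);px=im["pixels"]
    hsv=cv2.cvtColor(px,cv2.COLOR_BGR2HSV);H,S,V=[hsv[...,i].astype(int) for i in range(3)]
    X,Y,Z=P[...,0],P[...,1],P[...,2]
    reg=(X>.25)&(X<.95)&(Y>-.5)&(Y<.45)
    def comps(m,name,amin=15):
        k,l,stt,c=cv2.connectedComponentsWithStats(m.astype(np.uint8))
        for i in range(1,k):
            if stt[i,4]>=amin:
                q=P[l==i];u,v=c[i];zt=np.percentile(q[:,2],90)
                t=q[q[:,2]>zt-.008]
                print(n,name,stt[i,4],c[i].round(1),"top z%.3f"%zt,"mid",((t.max(0)+t.min(0))/2).round(3),"med",np.median(t,0).round(3),"ext",(t.max(0)-t.min(0)).round(3))
    comps((Z>.02)&(Z<.12)&reg&(S<90)&(V<110)&(Y<-.1),"dark")
    pl=(S<50)&(V>150)&reg&(Z<.06);comps(pl,"plate",200)
    comps((Z>.033)&(Z<.06)&pl,"slug")
    m=cv2.morphologyEx(pl.astype(np.uint8),cv2.MORPH_OPEN,np.ones((3,3)))
    cs,h=cv2.findContours(m,cv2.RETR_CCOMP,cv2.CHAIN_APPROX_NONE)
    for c,hh in zip(cs,h[0]):
        if cv2.contourArea(c)<40: continue
        g=np.array([onz(im,*p,.028)[:2] for p in c[:,0]]).astype(np.float32)
        print(n,"hole" if hh[3]>=0 else "outer",[np.round(x,3) for x in cv2.minAreaRect(g)])
    comps((Z>.05)&(Z<.2)&reg&(Y>.15)&(Z<.068)&(S>90),"block")
    comps((Z>.09)&(Z<.2)&reg&(Y>.15),"tall")
    comps((Z>.03)&(Z<.055)&reg&(Y>.1)&(S<80)&(V<140),"tin")
E
python3 m1.py
```

```text
top dark 22 [347.5 182.6] top z0.043 mid [ 0.557 -0.352  0.041] med [ 0.556 -0.348  0.042] ext [0.029 0.014 0.008]
top dark 17 [323.2 186.2] top z0.045 mid [ 0.551 -0.267  0.041] med [ 0.547 -0.259  0.043] ext [0.033 0.02  0.008]
top dark 18 [351.  208.4] top z0.043 mid [ 0.467 -0.358  0.04 ] med [ 0.465 -0.355  0.042] ext [0.032 0.011 0.01 ]
top dark 21 [323.5 236.9] top z0.051 mid [ 0.37  -0.258  0.048] med [ 0.373 -0.257  0.048] ext [0.048 0.018 0.009]
top dark 18 [375.5 253.6] top z0.047 mid [ 0.305 -0.43   0.046] med [ 0.304 -0.429  0.045] ext [0.025 0.005 0.011]
top dark 96 [389.6 256.5] top z0.054 mid [ 0.302 -0.476  0.052] med [ 0.303 -0.484  0.052] ext [0.059 0.036 0.012]
top plate 3092 [236.9 191.5] top z0.033 mid [0.54  0.048 0.035] med [0.542 0.048 0.028] ext [0.23  0.273 0.021]
top slug 201 [233.3 172.4] top z0.041 mid [0.609 0.058 0.039] med [0.606 0.059 0.038] ext [0.059 0.055 0.012]
top outer [array([0.54 , 0.048]), array([0.208, 0.26 ]), np.float64(5.749)]
top hole [array([0.475, 0.134]), array([0.056, 0.058]), np.float64(43.951)]
top hole [array([0.54 , 0.047]), arr
[... 3228 characters left out ...]
y([0.474, 0.135]), array([0.059, 0.053]), np.float64(49.009)]
scene hole [array([ 0.491, -0.047]), array([0.056, 0.058]), np.float64(19.343)]
scene block 849 [400.1 197.7] top z0.064 mid [0.43  0.352 0.062] med [0.439 0.352 0.061] ext [0.093 0.132 0.012]
scene tall 197 [405.  178.9] top z0.156 mid [0.43  0.351 0.154] med [0.434 0.351 0.153] ext [0.027 0.023 0.011]
scene tall 326 [311.9 264.3] top z0.132 mid [0.798 0.169 0.13 ] med [0.801 0.17  0.131] ext [0.03  0.027 0.012]
scene tin 269 [390.  219.4] top z0.045 mid [0.522 0.334 0.042] med [0.515 0.334 0.042] ext [0.036 0.166 0.01 ]
scene tin 302 [375.4 260.2] top z0.045 mid [0.666 0.318 0.043] med [0.68  0.314 0.042] ext [0.051 0.167 0.012]
```

View pics/wrist0.png

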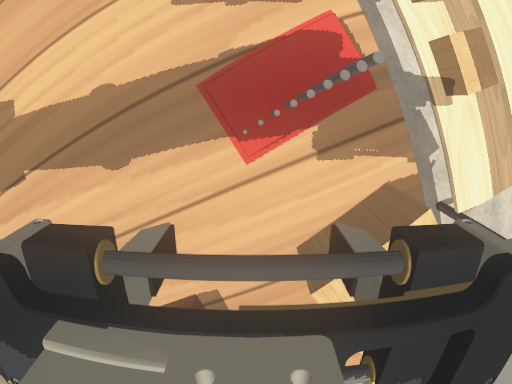

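The top view shows the rack around pixel (237,191) with the disc above it at (233,172), the tin at (160,177) and the block at (152,222). The big core is at (330,238), and four small ones stand at (328,184), (353,182), (330,207) and (357,208). The scene view agrees with this. The wrist view shows only a red tray and the fingers. I'll square the tool to the world axes and go above the disc.

```bash
python3 -m creep '[[0,0,0,-1,1],[0,0,0,-1,1],[0,0,0,-1,1],[0,0,0,-1,1],[0,0,0,-1,1],[0,0,0,-0.735,1],[-0.5,-0.7,0,0,1],[-0.5,-0.7,0,0,1],[-0.5,-0.7,0,0,1],[-0.5,-0.7,0,0,1],[-0.5,-0.7,0,0,1],[-0.5,-0.7,0,0,1]]' 40
python3 -m creep '[[-0.5,-0.7,0,0,1],[-0.5,-0.7,0,0,1],[-0.5,-0.7,0,0,1],[-0.5,-0.7,0,0,1],[-0.5,-0.7,0,0,1],[-0.5,-0.7,0,0,1],[-0.5,-0.7,0,0,1],[-0.5,-0.7,0,0,1],[-0.5,-0.7,0,0,1],[-0.5,-0.7,0,0,1],[0,0,0,0,1],[0,0,0,0,1]]'
python3 - <<'E'
from h import *
s=st();print(s["position"].round(4),s["ee_rot"].round(3),s["joints"].round(2))
im=vision.get_image("wrist");cv2.imwrite("pics/w1.png",im["pixels"]);np.save("pics/w1.npy",im,allow_pickle=True)
print(np.round(im["position"],3),np.round(rot(im),2).tolist())
E
```

```text
clock: 1.65
position: [0.3643, 0.4063, 0.2265]
ee_rot: [-0.001, -3.141, 0.0]
force: [1.3, 0.2, -0.4]
width: 0.996
gripper_force: 0.0
clock: 3.15
position: [0.5632, 0.1278, 0.2265]
ee_rot: [-0.0, -3.141, -0.001]
force: [0.6, 0.3, -0.1]
width: 1.002
gripper_force: 0.0
[0.5632 0.1278 0.2265] [-0.000e+00 -3.141e+00 -1.000e-03] [-0.41  0.36  0.13  1.7  -0.05  1.09  1.31]
[0.491 0.129 0.384] [[-0.0, -0.96, -0.27], [1.0, -0.0, -0.0], [0.0, -0.27, 0.96]]
```

View pics/w1.png

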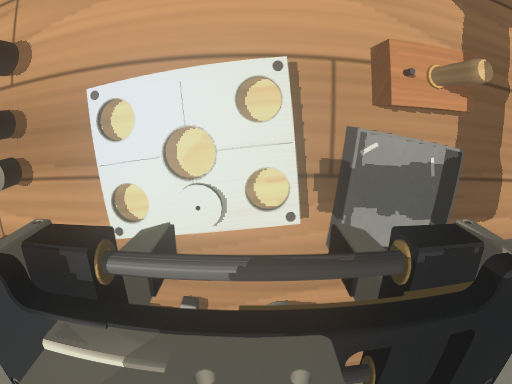

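The wrist view shows the rack with its big hole at (190,152), the disc with its pilot hole at (198,208), the tin at (400,185) and the scraper leaning out by perspective at (435,76) to (483,71). I'll refine the hole centres from it.

```bash
cat > m2.py <<'E'
from h import *
import sys
im=np.load(sys.argv[1],allow_pickle=True).item();px=im["pixels"]
hsv=cv2.cvtColor(px,cv2.COLOR_BGR2HSV);S,V=hsv[...,1].astype(int),hsv[...,2].astype(int)
m=((S<45)&(V>130)).astype(np.uint8);m[235:]=0
cs,h=cv2.findContours(m,cv2.RETR_CCOMP,cv2.CHAIN_APPROX_NONE)
C=[]
for c,hh in zip(cs,h[0]):
    if cv2.contourArea(c)<250 and not(hh[3]>=0 and cv2.contourArea(c)>250): continue
    g=np.array([onz(im,*p,.028,True)[:2] for p in c[:,0]]).astype(np.float32)
    (x,y),r=cv2.minEnclosingCircle(cv2.convexHull(g))
    e=cv2.fitEllipse(g)
    print("hole" if hh[3]>=0 else "outer",c[:,0].mean(0).round(0),"circ",round(x,4),round(y,4),round(r,4),"ell",np.round(e[0],4),np.round(e[1],4),[np.round(q,4) for q in cv2.minAreaRect(g)])
print("pilot",onz(im,198,208,.038,True).round(4))
E
python3 m2.py pics/w1.npy
```

```text
outer [388. 221.] circ 0.625 0.3229 0.064 ell [0.6291 0.3104] [0.034  0.1277] [array([0.6289, 0.3227]), array([0.1277, 0.0377]), np.float64(87.6831)]
outer [396. 150.] circ 0.5381 0.3397 0.0866 ell [0.5306 0.3252] [0.0488 0.1681] [array([0.5365, 0.34  ]), array([0.1674, 0.0499]), np.float64(85.0523)]
outer [197. 150.] circ 0.537 0.0515 0.1654 ell [0.5354 0.0528] [0.2378 0.3099] [array([0.5374, 0.0509]), array([0.2095, 0.2602]), np.float64(5.8237)]
hole [130. 203.] circ 0.602 -0.0343 0.0287 ell [ 0.6019 -0.0343] [0.0545 0.0557] [array([ 0.6025, -0.0341]), array([0.0553, 0.0545]), np.float64(43.6673)]
hole [267. 189.] circ 0.5831 0.1471 0.0284 ell [0.583  0.1473] [0.0541 0.0556] [array([0.5829, 0.1473]), array([0.055 , 0.0547]), np.float64(0.1925)]
hole [188. 153.] circ 0.5376 0.0509 0.0342 ell [0.5374 0.0511] [0.0651 0.0667] [array([0.5378, 0.0513]), array([0.0649, 0.067 ]), np.float64(41.7148)]
hole [115. 119.] circ 0.4915 -0.0456 0.0285 ell [ 0.4913 -0.0456] [0.0549 0.0553] [array([ 0.4912, -0.0455]), array([0.055 , 0.0561]), np.float64(4.2179)]
hole [258.  99.] circ 0.4731 0.1363 0.0281 ell [0.473  0.1362] [0.0546 0.0547] [array([0.473, 0.136]), array([0.0538, 0.0549]), np.float64(45.5489)]
pilot [0.6047 0.0618 0.038 ]
```

```bash
python3 -m creep '[[-0.53,-0.84,0,0,1],[-0.53,-0.84,0,0,1],[0,0,1,0,1],[0,0,1,0,1],[0,0,1,0,1],[0,0,1,0,1],[0,0,0.4,0,1],[0,0,0.4,0,1],[0,0,0.1,0,1],[0,0,0,0,1]]'
python3 -m creep '[[0,0,0,0,0.5],[0,0,0,0,0.5],[0,0,0,0,0.5],[0,0,0,0,0.5],[0,0,0,0,0.5],[0,0,0,0,0.5],[0,0,0,0,0.5],[0,0,0,0,0.5]]' 40
```

```text
clock: 4.45
position: [0.6065, 0.0602, 0.0314]
ee_rot: [0.001, 3.141, 0.0]
force: [0.4, 0.5, -0.8]
width: 0.997
gripper_force: 0.0
clock: 5.45
position: [0.6061, 0.0601, 0.0309]
ee_rot: [0.001, 3.141, 0.0]
force: [-1.2, 0.2, 5.1]
width: 0.637
gripper_force: 40.0
```

```bash
python3 -m creep '[[0,0,-0.3,0,0.5],[0,0,-0.6,0,0.5],[0,0,-0.7,0,0.5],[0,0,-0.7,0,0.5],[0,0.6,0,0,0.5],[0,0.8,0,0,0.5],[0,0.8,0,0,0.5],[0.2,0.8,0,0,0.5],[0,0.8,0,0,0.5],[0,0.8,0,0,0.5],[0,0.8,0,0,0.5],[0,0.8,0,0,0.5]]'
python3 - <<'E'
from h import *
im=vision.get_image("top");cv2.imwrite("pics/t2.png",cv2.resize(im["pixels"][100:260,60:320],None,fx=3,fy=3))
E
```

```text
clock: 6.95
position: [0.598, 0.309, 0.1232]
ee_rot: [0.001, 3.142, -0.0]
force: [1.0, 0.5, -1.1]
width: 0.637
gripper_force: 40.0
```

View pics/t2.png

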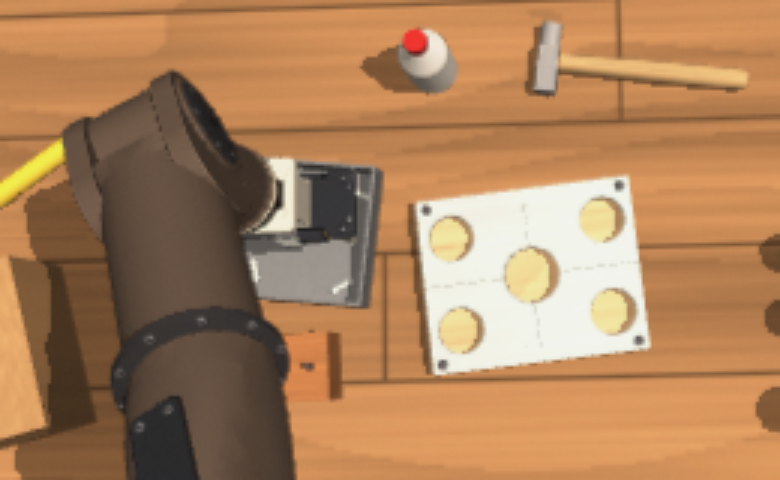

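The disc has gone from the plate and is held over the tin. I'll lower it, let go, and then look at the block from two places.

```bash
python3 -m creep '[[0,0.4,0.6,0,0.5],[0,0,0.7,0,0.5],[0,0,0.7,0,0.5],[0,0,0.4,0,0.5],[0,0,0,0,0.5],[0,0,0,0,0.78],[0,0,0,0,0.78],[0,0,0,0,0.78],[0,0,0,0,0.78],[0,0,-0.5,0,0.78],[0,0,-1,0,0.78],[0,0,-1,0,0.78]]'
python3 -m creep '[[0,0,-1,0,0.6],[0,0,-1,0,0.6],[0,0,-0.5,0,0.6],[0.7,0.2,0,0,0.6],[0.7,0.2,0,0,0.6],[0.7,0.2,0,0,0.6],[0.7,0,0,0,0.6],[0,0,0,0,0.6],[0,0,0,0,0.6]]'
python3 - <<'E'
from h import *
im=vision.get_image("wrist");cv2.imwrite("pics/w3.png",im["pixels"]);np.save("pics/w3.npy",im,allow_pickle=True)
E
```

```text
clock: 8.5
position: [0.5983, 0.3241, 0.1293]
ee_rot: [0.001, 3.141, 0.001]
force: [1.0, 0.1, 0.1]
width: 0.779
gripper_force: 0.0
clock: 9.62
position: [0.487, 0.348, 0.2279]
ee_rot: [0.001, 3.14, 0.001]
force: [0.0, -0.1, -0.7]
width: 0.6
gripper_force: 0.0
```

View pics/w3.png

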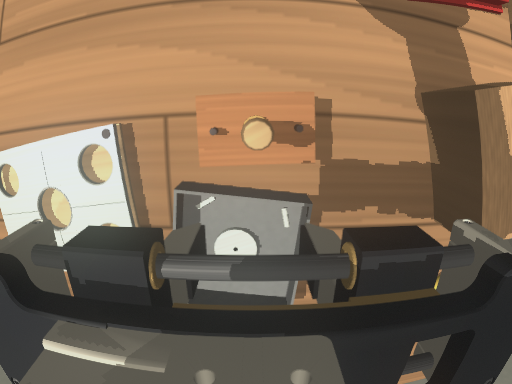

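The disc lies in the tin at (235,247). The scraper's handle is at (257,133), seen almost from above, on the block with its corners near (197,95) to (315,163).

```bash
python3 - <<'E'
from h import *
im=np.load("pics/w3.npy",allow_pickle=True).item();px=im["pixels"];hsv=cv2.cvtColor(px,cv2.COLOR_BGR2HSV)
print(hsv[133,257],hsv[110,230],hsv[80,150],hsv[150,300])
H,S,V=[hsv[...,i].astype(int) for i in range(3)]
z=im["z_map"];print(z[133,257],z[110,220])
def out(m,zz,n):
    m=cv2.morphologyEx(m.astype(np.uint8),cv2.MORPH_OPEN,np.ones((3,3)))
    c=max(cv2.findContours(m,cv2.RETR_EXTERNAL,cv2.CHAIN_APPROX_NONE)[0],key=cv2.contourArea)
    g=np.array([onz(im,*p,zz,True)[:2] for p in c[:,0]]).astype(np.float32)
    print(n,c[:,0].min(0),c[:,0].max(0),[np.round(q,4) for q in cv2.minAreaRect(g)],np.round(cv2.minEnclosingCircle(g)[0],4))
w=np.zeros_like(H,bool);w[70:180,180:330]=1
o=np.array(im["position"])
out(w&(abs(z-z[133,257])<.012),.155,"handle")
u=z[110,220]
out(w&((H<11)&(S>100)&(z<u+.03)),.06,"block")
E
```

```text
[ 19  99 225] [ 13 136 203] [ 15 122 203] [ 13 136 197]
0.22662346 0.3136686
handle [241 118] [273 148] [array([0.43  , 0.3528]), array([0.0233, 0.0247]), np.float64(0.1144)] [0.4304 0.3526]Traceback (most recent call last):
  File "<stdin>", line 15, in <module>
  File "<stdin>", line 8, in out
ValueError: max() iterable argument is empty
```

```bash
python3 -m creep '[[0.7,0.075,0,0,0.6],[0.675,0,0,0,0.6],[0,0,0.6,0,0.6],[0,0,0.8,0,0.6],[0,0,0.8,0,0.6],[0,0,0.7,0,0.6],[0,0,0.3,0,0.6],[0,0,0,0,0.6]]' 50
python3 -m creep '[[0,0,0,0,0.1],[0,0,0,0,0.1],[0,0,0,0,0.1],[0,0,0,0,0.1],[0,0,0,0,0.1],[0,0,0,0,0.1],[0,0,0,0,0.1],[0,0,0,0,0.1]]' 50
```

```text
clock: 10.68
position: [0.4316, 0.3508, 0.0984]
ee_rot: [-0.002, -3.141, 0.001]
force: [-0.3, -0.2, 0.3]
width: 0.599
gripper_force: 0.0
clock: 11.68
position: [0.4314, 0.3514, 0.0992]
ee_rot: [0.001, 3.141, 0.001]
force: [-0.6, -0.5, 5.4]
width: 0.265
gripper_force: 50.0
```

```bash
python3 -m creep '[[0,0,-0.3,0,0.1],[0,0,-0.7,0,0.1],[0,0,-0.7,0,0.1],[0,0,-0.8,0,0.1],[-0.4,-0.7,0,0,0.1],[-0.4,-0.7,0,0,0.1],[-0.4,-0.7,0,0,0.1],[-0.4,-0.7,0,0,0.1],[-0.4,-0.7,0,0,0.1],[-0.4,-0.7,0,0,0.1],[-0.28,-0.7,0,0,0.1],[0,-0.7,0,0,0.1]]'
python3 -m creep '[[0,-0.7,0,0,0.1],[0,-0.7,0,0,0.1],[0,-0.54,0,0,0.1],[0,0,0,0,0.1],[0,0,1,0,0.1],[0,0,0.4,0,0.1],[0,0,0,0,0.1]]'
python3 - <<'E'
from h import *
im=vision.get_image("scene");cv2.imwrite("pics/s4.png",cv2.resize(im["pixels"][90:260,200:400],None,fx=3.5,fy=3.5));np.save("pics/s4.npy",im,allow_pickle=True)
im=vision.get_image("wrist");cv2.imwrite("pics/w4.png",im["pixels"]);np.save("pics/w4.npy",im,allow_pickle=True)
print(st()["position"])
E
```

```text
clock: 13.18
position: [0.5388, 0.1259, 0.199]
ee_rot: [0.002, 3.141, -0.0]
force: [0.6, 0.1, -2.0]
width: 0.26
gripper_force: 50.0
clock: 14.05
position: [0.5374, 0.0502, 0.1419]
ee_rot: [0.001, -3.139, 0.0]
force: [0.6, 0.3, -0.9]
width: 0.265
gripper_force: 50.0
[0.53873123 0.04996989 0.14351212]
```

View pics/s4.png

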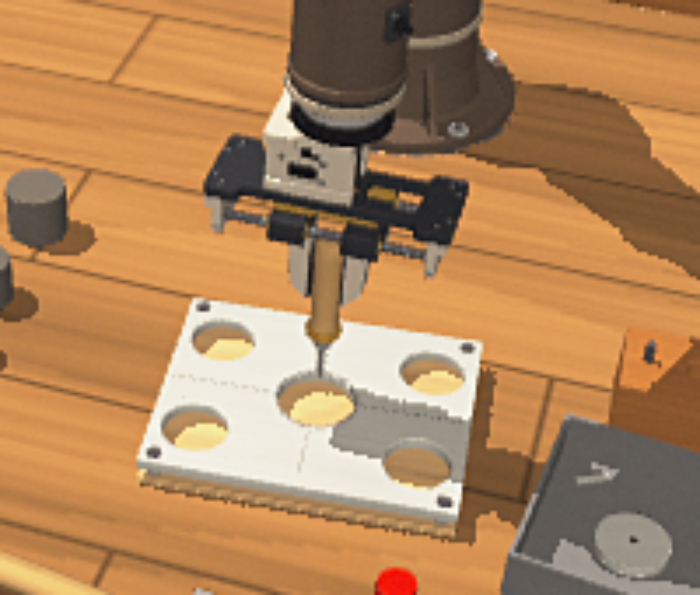

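View pics/w4.png

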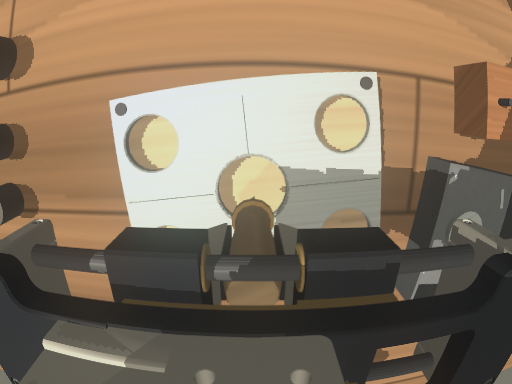

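The scraper hangs straight down over the big hole: its tip is at crop pixel (321,378) and the hole's centre at about (316,400). In the wrist view the hole is at (250,187). I'll go 10 mm into the hole and feel for the near edge.

```bash
python3 -m creep '[[0,0,0.5,0,0.1],[0,0,0.4,0,0.1],[0,0,0,0,0.1],[0.2,-0.02,0,0,0.1],[0.2,-0.02,0,0,0.1],[0.2,-0.02,0,0,0.1],[0,0,0,0,0.1]]'
python3 -c "
from h import *
s=st();print(s['position'].round(4),s['force'].round(2),s['ft_torque'].round(3))"
python3 -m creep '[[0.025,-0.0025,0,0,0.1],[0,0,0,0,0.1]]'
python3 -m creep '[[0.025,-0.0025,0,0,0.1],[0,0,0,0,0.1]]'
python3 -m creep '[[0.025,-0.0025,0,0,0.1],[0,0,0,0,0.1]]'
python3 -m creep '[[0.025,-0.0025,0,0,0.1],[0,0,0,0,0.1]]'
```

```text
clock: 15.02
position: [0.5135, 0.0471, 0.107]
ee_rot: [-0.001, -3.142, -0.0]
force: [-0.5, 0.3, -0.9]
width: 0.267
gripper_force: 50.0
[0.5135 0.0471 0.107 ] [-0.48  0.34 -0.89] [ 0.054 -0.039 -0.011]
clock: 15.28
position: [0.5134, 0.0471, 0.1068]
ee_rot: [0.001, 3.141, 0.0]
force: [0.5, -0.0, -0.8]
width: 0.262
gripper_force: 50.0
clock: 15.52
position: [0.5122, 0.0469, 0.1067]
ee_rot: [-0.001, -3.142, 0.0]
force: [-0.1, 0.8, -0.7]
width: 0.267
gripper_force: 50.0
clock: 15.78
position: [0.5111, 0.0468, 0.1067]
ee_rot: [-0.001, -3.141, -0.0]
force: [0.5, -0.6, -1.3]
width: 0.264
gripper_force: 50.0
clock: 16.02
position: [0.5101, 0.0467, 0.1067]
ee_rot: [0.001, 3.142, 0.0]
force: [0.4, 0.2, -1.3]
width: 0.268
gripper_force: 50.0
```

```bash
cat > p.py <<'E'
from h import *
s=st();print("   ",s['position'].round(4),s['force'].round(2),s['ft_torque'].round(3))
E
for i in 1; do
python3 -m creep '[[0.025,-0.0025,0,0,0.1],[0,0,0,0,0.1]]' >/dev/null; python3 p.py
python3 -m creep '[[0.025,-0.0025,0,0,0.1],[0,0,0,0,0.1]]'>/dev/null; python3 p.py
python3 -m creep '[[0.0125,-0.00125,0,0,0.1],[0,0,0,0,0.1]]'>/dev/null; python3 p.py
python3 -m creep '[[0.0125,-0.00125,0,0,0.1],[0,0,0,0,0.1]]'>/dev/null; python3 p.py
done
```

```text
[0.5091 0.0466 0.1067] [-0.19  0.46 -0.41] [ 0.002  0.028 -0.021]
    [0.5081 0.0465 0.1067] [-0.7   0.4  -1.46] [ 0.035  0.015 -0.026]
    [0.5078 0.0465 0.1068] [-0.15 -0.95 -1.45] [ 0.066 -0.024 -0.002]
    [0.5075 0.0465 0.1068] [ 0.82 -0.34 -1.64] [ 0.041 -0.438 -0.043]
```

```bash
python3 -m creep '[[0,0,0,0,0.1],[0,0,0,0,0.1]]'>/dev/null; python3 p.py
python3 -m creep '[[0.0125,-0.00125,0,0,0.1],[0,0,0,0,0.1]]'>/dev/null; python3 p.py
python3 -m creep '[[0.0125,-0.00125,0,0,0.1],[0,0,0,0,0.1]]'>/dev/null; python3 p.py
```

```text
[0.5075 0.0465 0.1068] [ 1.65 -0.87 -1.97] [ 0.069 -0.624  0.003]
    [0.5071 0.0464 0.1068] [ 3.78  0.83 -2.63] [ 0.207 -1.032  0.046]
    [0.5068 0.0465 0.1069] [ 4.61  1.51 -4.53] [ 0.255 -1.489  0.005]
```

```bash
cat > f.py <<'E'
import sys
from h import *
th0=185.77-float(sys.argv[1]); s=st(); M=s['ft_torque'];F=np.array([-M[1],M[0]])/.31
t=np.radians(th0);o=np.array([np.cos(t),np.sin(t)]);tg=np.array([np.sin(t),-np.cos(t)])
print("t",s['clock'],"pos",s['position'].round(4),"radial N from M %.1f from F %.1f  tang %.1f"%(-F@o,-s['force'][:2]@o,F@tg),"Fz %.1f"%s['force'][2],"tcp r %.1f"%(1e3*np.hypot(*(s['position'][:2]-[.5376,.0495]))))
c=2*30.8*np.sin(np.radians(3.75))/40
for k in range(6):
    m=np.radians(th0-7.5*k-3.75);print([round(-c*np.sin(m),3),round(-c*np.cos(m),3)],end=" ")
m=np.radians(th0);print(" out/mm",(np.array([-np.cos(m),np.sin(m)])/40).round(4))
E
python3 f.py 0
```

```text
t 17.775 pos [0.5068 0.0465 0.1069] radial N from M 4.9 from F 4.7  tang 0.3 Fz -4.5 tcp r 31.0
[np.float64(0.004), np.float64(0.101)] [np.float64(-0.01), np.float64(0.1)] [np.float64(-0.023), np.float64(0.098)] [np.float64(-0.035), np.float64(0.094)] [np.float64(-0.047), np.float64(0.089)] [np.float64(-0.058), np.float64(0.082)]  out/mm [ 0.0249 -0.0025]
```

```bash
python3 -m creep '[[0.004,0.101,0,0,0.1],[-0.01,0.1,0,0,0.1],[-0.023,0.098,0,0,0.1]]' >/dev/null; python3 f.py 22.5
```

```text
t 18.15 pos [0.5077 0.0569 0.1069] radial N from M 4.7 from F 4.9  tang -2.7 Fz -1.2 tcp r 30.9
[np.float64(-0.035), np.float64(0.094)] [np.float64(-0.047), np.float64(0.089)] [np.float64(-0.058), np.float64(0.082)] [np.float64(-0.069), np.float64(0.074)] [np.float64(-0.078), np.float64(0.064)] [np.float64(-0.085), np.float64(0.053)]  out/mm [0.0239 0.0072]
```

```bash
python3 -m creep '[[-0.035,0.094,0,0,0.1],[-0.047,0.089,0,0,0.1],[-0.058,0.082,0,0,0.1]]' >/dev/null; python3 f.py 45
```

```text
t 18.525 pos [0.5124 0.067  0.1066] radial N from M 5.4 from F 5.6  tang -3.8 Fz -0.2 tcp r 30.7
[np.float64(-0.069), np.float64(0.074)] [np.float64(-0.078), np.float64(0.064)] [np.float64(-0.085), np.float64(0.053)] [np.float64(-0.092), np.float64(0.042)] [np.float64(-0.096), np.float64(0.029)] [np.float64(-0.099), np.float64(0.017)]  out/mm [0.0194 0.0158]
```

```bash
python3 -m creep '[[-0.069,0.074,0,0,0.1],[-0.078,0.064,0,0,0.1],[-0.085,0.053,0,0,0.1]]' >/dev/null; python3 f.py 67.5
```

```text
t 18.9 pos [0.5209 0.0748 0.1062] radial N from M 4.2 from F 4.8  tang -2.3 Fz -1.1 tcp r 30.3
[np.float64(-0.092), np.float64(0.042)] [np.float64(-0.096), np.float64(0.029)] [np.float64(-0.099), np.float64(0.017)] [np.float64(-0.101), np.float64(0.004)] [np.float64(-0.1), np.float64(-0.01)] [np.float64(-0.098), np.float64(-0.023)]  out/mm [0.0118 0.022 ]
```

```bash
python3 -m creep '[[-0.092,0.042,0,0,0.1],[-0.096,0.029,0,0,0.1],[-0.099,0.02,0,0,0.1],[-0.101,0.008,0,0,0.1]]' >/dev/null; python3 f.py 97.5
```

```text
t 19.4 pos [0.5366 0.08   0.1062] radial N from M 4.4 from F 4.8  tang -2.5 Fz -0.4 tcp r 30.6
[np.float64(-0.1), np.float64(-0.01)] [np.float64(-0.098), np.float64(-0.023)] [np.float64(-0.094), np.float64(-0.035)] [np.float64(-0.089), np.float64(-0.047)] [np.float64(-0.082), np.float64(-0.058)] [np.float64(-0.074), np.float64(-0.069)]  out/mm [-0.0008  0.025 ]
```

```bash
python3 -m creep '[[-0.1,-0.01,0,0,0.1],[-0.098,-0.023,0,0,0.1],[-0.094,-0.035,0,0,0.1],[-0.089,-0.047,0,0,0.1]]' >/dev/null; python3 f.py 127.5
```

```text
t 19.9 pos [0.5529 0.0761 0.1066] radial N from M 3.3 from F 3.6  tang -2.0 Fz -1.2 tcp r 30.7
[np.float64(-0.082), np.float64(-0.058)] [np.float64(-0.074), np.float64(-0.069)] [np.float64(-0.064), np.float64(-0.078)] [np.float64(-0.053), np.float64(-0.085)] [np.float64(-0.042), np.float64(-0.092)] [np.float64(-0.029), np.float64(-0.096)]  out/mm [-0.0131  0.0213]
```

```bash
python3 -m creep '[[-0.087,-0.053,0,0,0.1],[-0.079,-0.065,0,0,0.1],[-0.066,-0.077,0,0,0.1],[-0.053,-0.085,0,0,0.1]]' >/dev/null; python3 f.py 157.5
```

```text
t 20.4 pos [0.5646 0.0649 0.1067] radial N from M 3.3 from F 3.8  tang -1.9 Fz -1.3 tcp r 31.0
[np.float64(-0.042), np.float64(-0.092)] [np.float64(-0.029), np.float64(-0.096)] [np.float64(-0.017), np.float64(-0.099)] [np.float64(-0.004), np.float64(-0.101)] [np.float64(0.01), np.float64(-0.1)] [np.float64(0.023), np.float64(-0.098)]  out/mm [-0.022   0.0118]
```

```bash
python3 -m creep '[[-0.047,-0.09,0,0,0.1],[-0.034,-0.096,0,0,0.1],[-0.021,-0.099,0,0,0.1],[-0.006,-0.101,0,0,0.1]]' >/dev/null; python3 f.py 187.5
```

```text
t 20.9 pos [0.5688 0.0495 0.1068] radial N from M 4.0 from F 3.4  tang -2.3 Fz -1.2 tcp r 31.2
[np.float64(0.01), np.float64(-0.1)] [np.float64(0.023), np.float64(-0.098)] [np.float64(0.035), np.float64(-0.094)] [np.float64(0.047), np.float64(-0.089)] [np.float64(0.058), np.float64(-0.082)] [np.float64(0.069), np.float64(-0.074)]  out/mm [-0.025  -0.0008]
```

```bash
python3 -m creep '[[0.01,-0.101,0,0,0.1],[0.023,-0.099,0,0,0.1],[0.034,-0.096,0,0,0.1],[0.046,-0.091,0,0,0.1]]' >/dev/null; python3 f.py 217.5
```

```text
t 21.4 pos [0.5648 0.0343 0.107 ] radial N from M 4.5 from F 4.6  tang -2.5 Fz -2.2 tcp r 31.1
[np.float64(0.058), np.float64(-0.082)] [np.float64(0.069), np.float64(-0.074)] [np.float64(0.078), np.float64(-0.064)] [np.float64(0.085), np.float64(-0.053)] [np.float64(0.092), np.float64(-0.042)] [np.float64(0.096), np.float64(-0.029)]  out/mm [-0.0213 -0.0131]
```

```bash
python3 -m creep '[[0.058,-0.082,0,0,0.1],[0.069,-0.074,0,0,0.1],[0.078,-0.064,0,0,0.1],[0.085,-0.053,0,0,0.1]]' >/dev/null; python3 f.py 247.5
```

```text
t 21.9 pos [0.5539 0.0234 0.1073] radial N from M 4.2 from F 3.9  tang -2.3 Fz -1.6 tcp r 30.8
[np.float64(0.092), np.float64(-0.042)] [np.float64(0.096), np.float64(-0.029)] [np.float64(0.099), np.float64(-0.017)] [np.float64(0.101), np.float64(-0.004)] [np.float64(0.1), np.float64(0.01)] [np.float64(0.098), np.float64(0.023)]  out/mm [-0.0118 -0.022 ]
```

```bash
python3 -m creep '[[0.092,-0.042,0,0,0.1],[0.096,-0.029,0,0,0.1],[0.099,-0.017,0,0,0.1],[0.101,-0.004,0,0,0.1]]' >/dev/null; python3 f.py 277.5
```

```text
t 22.4 pos [0.5373 0.0188 0.107 ] radial N from M 2.5 from F 2.6  tang -1.3 Fz -1.2 tcp r 30.7
[np.float64(0.1), np.float64(0.01)] [np.float64(0.098), np.float64(0.023)] [np.float64(0.094), np.float64(0.035)] [np.float64(0.089), np.float64(0.047)] [np.float64(0.082), np.float64(0.058)] [np.float64(0.074), np.float64(0.069)]  out/mm [ 0.0008 -0.025 ]
```

```bash
python3 -m creep '[[0.1,0,0,0,0.1],[0.1,0.016,0,0,0.1],[0.096,0.033,0,0,0.1],[0.089,0.047,0,0,0.1]]' >/dev/null; python3 f.py 307.5
```

```text
t 22.9 pos [0.5219 0.0229 0.1069] radial N from M 3.7 from F 3.9  tang -2.0 Fz -1.2 tcp r 30.9
[np.float64(0.082), np.float64(0.058)] [np.float64(0.074), np.float64(0.069)] [np.float64(0.064), np.float64(0.078)] [np.float64(0.053), np.float64(0.085)] [np.float64(0.042), np.float64(0.092)] [np.float64(0.029), np.float64(0.096)]  out/mm [ 0.0131 -0.0213]
```

```bash
python3 -m creep '[[0.082,0.058,0,0,0.1],[0.074,0.069,0,0,0.1],[0.064,0.078,0,0,0.1],[0.053,0.085,0,0,0.1]]' >/dev/null; python3 f.py 337.5
```

```text
t 23.4 pos [0.5106 0.0345 0.1067] radial N from M 3.6 from F 3.5  tang -2.2 Fz -0.7 tcp r 30.9
[np.float64(0.042), np.float64(0.092)] [np.float64(0.029), np.float64(0.096)] [np.float64(0.017), np.float64(0.099)] [np.float64(0.004), np.float64(0.101)] [np.float64(-0.01), np.float64(0.1)] [np.float64(-0.023), np.float64(0.098)]  out/mm [ 0.022  -0.0118]
```

```bash
python3 -m creep '[[0.042,0.092,0,0,0.1],[0.029,0.096,0,0,0.1],[0.017,0.099,0,0,0.1],[0.004,0.101,0,0,0.1],[0,0,0,0,0.1],[0,0,0,0,0.1],[0,0,0,0,0.1],[0,0,0,0,0.1]]'; python3 f.py 367.5
python3 -m creep '[[-0.3,0,0,0,0.1],[-0.3,0,0,0,0.1],[0,0,0,0,0.1],[0,0,-0.5,0,0.1],[0,0,-1,0,0.1],[0,0,-0.8,0,0.1],[0,0,0,0,0.1],[0,0,0,0,0.1]]'; python3 p.py
```

```text
clock: 24.4
position: [0.5069, 0.0504, 0.1067]
ee_rot: [-0.001, -3.141, -0.0]
force: [3.1, 0.7, -2.0]
width: 0.267
gripper_force: 50.0
t 24.4 pos [0.5069 0.0504 0.1067] radial N from M 3.4 from F 3.1  tang 0.6 Fz -2.0 tcp r 30.7
[np.float64(-0.01), np.float64(0.1)] [np.float64(-0.023), np.float64(0.098)] [np.float64(-0.035), np.float64(0.094)] [np.float64(-0.047), np.float64(0.089)] [np.float64(-0.058), np.float64(0.082)] [np.float64(-0.069), np.float64(0.074)]  out/mm [0.025  0.0008]
clock: 25.4
position: [0.5304, 0.0501, 0.1979]
ee_rot: [-0.001, -3.14, 0.0]
force: [-0.0, -0.6, -1.5]
width: 0.265
gripper_force: 50.0
    [0.5304 0.0501 0.1979] [-0.04 -0.62 -1.47] [0.11  0.024 0.036]
```

```bash
python3 -m creep '[[0.35,0.7,0,0,0.1],[0.35,0.7,0,0,0.1],[0.35,0.7,0,0,0.1],[0.35,0.7,0,0,0.1],[0.35,0.7,0,0,0.1],[0.35,0.7,0,0,0.1],[0.375,0.7,0,0,0.1],[0,0.7,0,0,0.1],[0,0.7,0,0,0.1],[0,0.7,0,0,0.1],[0,0.53,0,0,0.1],[0,0,0,0,0.1]]' ; python3 -m creep '[[0,0,0,0,0.1],[0,0,0,0,0.1]]'
python3 - <<'E'
from h import *
im=vision.get_image("scene");cv2.imwrite("pics/s5.png",cv2.resize(im["pixels"][90:260,300:470],None,fx=3.5,fy=3.5))
E
```

```text
clock: 26.9
position: [0.4314, 0.3526, 0.1977]
ee_rot: [0.003, -3.14, 0.001]
force: [-1.1, -0.8, -1.3]
width: 0.264
gripper_force: 50.0
clock: 27.15
position: [0.4325, 0.3501, 0.1987]
ee_rot: [-0.003, -3.142, 0.001]
force: [-0.1, 0.1, -0.8]
width: 0.261
gripper_force: 50.0
```

View pics/s5.png

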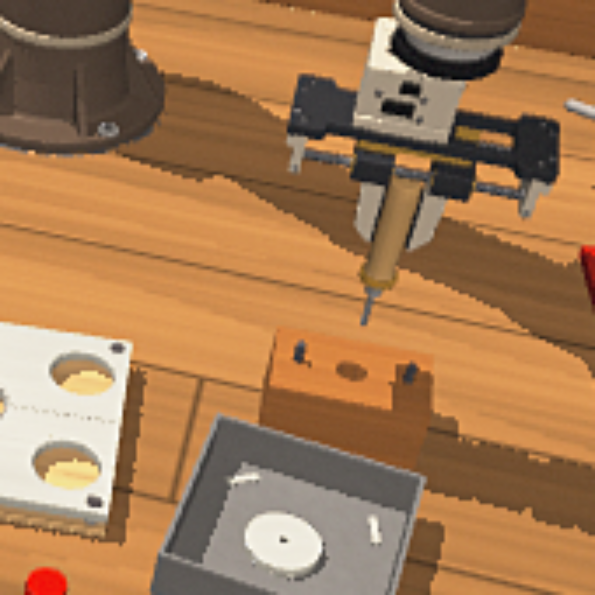

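The scraper hangs straight: its tip is at crop pixel (365,325), above the block's hole at (350,370). The disc is in the tin at (283,540). I'll lower the scraper into the block.

```bash
python3 -m creep '[[0,0,0.4,0,0.1],[0,0,0.5,0,0.1],[0,0,0.5,0,0.1],[0,0,0.4,0,0.1],[0,0,0.3,0,0.1],[0,0,0.2,0,0.1],[0,0,0,0,0.1]]'
python3 -m creep '[[0,0,0.08,0,0.1],[0,0,0.06,0,0.1],[0,0,0,0,0.1],[0,0,0,0,0.1]]'; python3 p.py
```

```text
clock: 28.08
position: [0.4321, 0.3513, 0.1063]
ee_rot: [-0.001, -3.141, 0.001]
force: [-0.6, -1.4, -0.7]
width: 0.265
gripper_force: 50.0
clock: 28.58
position: [0.4323, 0.3514, 0.1013]
ee_rot: [0.001, 3.141, 0.0]
force: [0.6, -0.5, -1.1]
width: 0.262
gripper_force: 50.0
    [0.4323 0.3514 0.1013] [ 0.57 -0.54 -1.11] [ 0.022 -0.015  0.04 ]
```

```bash
python3 -m creep '[[0,0,0.025,0,0.1],[0,0,0,0,0.1],[0,0,0,0,0.1]]'; python3 -m creep '[[0,0,0.025,0,0.1],[0,0,0,0,0.1],[0,0,0,0,0.1]]'
```

```text
clock: 28.95
position: [0.4322, 0.3514, 0.1001]
ee_rot: [-0.001, -3.142, 0.0]
force: [0.0, -0.5, -1.5]
width: 0.265
gripper_force: 50.0
clock: 29.32
position: [0.4323, 0.3515, 0.0992]
ee_rot: [0.001, 3.141, 0.0]
force: [-0.9, -1.1, 0.3]
width: 0.264
gripper_force: 50.0
```

```bash
python3 -m creep '[[0,0,0.01,0,0.55],[0,0,0,0,0.55],[0,0,0,0,0.55],[0,0,0,0,0.55],[0,0,-0.3,0,0.55],[0,0,-0.7,0,0.55],[0,0,-1,0,0.55],[0,0,-1,0,0.55],[0,0,-0.2,0,0.55],[-0.7,0,0,0,0.55],[-0.675,0,0,0,0.55],[0,0,0,0,0.55]]'
python3 - <<'E'
from h import *
im=vision.get_image("wrist");z=im["z_map"]
w=np.zeros(z.shape,bool);w[70:190,180:330]=1
d=np.where(w&(z>.05),z,9);zz=np.percentile(d[d<9],1)
m=(w&(abs(z-zz)<.012)).astype(np.uint8)
c=max(cv2.findContours(m,cv2.RETR_EXTERNAL,cv2.CHAIN_APPROX_NONE)[0],key=cv2.contourArea)
g=np.array([onz(im,*p,.155,True)[:2] for p in c[:,0]]).astype(np.float32)
print(zz,np.round(cv2.minAreaRect(g)[:2],4),st()['position'])
im=vision.get_image("top");P=pts(im)
t=(P[...,2]>.09)&(P[...,2]<.2)&(abs(P[...,0]-.43)<.04)&(abs(P[...,1]-.35)<.04);print(P[t].max(0),P[t].min(0))
E
```

```text
clock: 30.82
position: [0.4888, 0.3503, 0.2262]
ee_rot: [0.005, 3.141, -0.002]
force: [-0.9, 0.2, 0.2]
width: 0.547
gripper_force: 0.0
0.22459064 [[0.4312 0.3524]
 [0.0252 0.0239]] [0.48738855 0.3507678  0.22616063]
[0.44503358 0.35779156 0.15923878] [0.42139001 0.33573659 0.09315216]
```

```bash
python3 -m creep '[[-0.1,-0.8,0,0,0.8],[-0.1,-1,0,0,0.8],[-0.1,-1,0,0,0.8],[-0.1,-1,0,0,0.8],[-0.1,-1,0,0,0.8],[-0.1,-1,0,0,0.8],[-0.1,-1,0,0,0.8],[-0.1,-1,0,0,0.8],[-0.1,-1,0,0,0.8],[-0.1,-1,0,0,0.8],[-0.1,-1,0,0,0.8],[-0.1,-1,0,0,0.8]]'
python3 -m creep '[[-0.1,-1,0,0,0.8],[-0.1,-1,0,0,0.8],[-0.1,-1,0,0,0.8],[0,-1,0,0,0.8],[0,-0.7,0,0,0.8],[0,0,0,0,0.8],[0,0,0,0,0.8]]'
python3 - <<'E'
from h import *
im=vision.get_image("wrist");cv2.imwrite("pics/w6.png",im["pixels"]);np.save("pics/w6.npy",im,allow_pickle=True);print(st()['joints'].round(2))
E
```

```text
clock: 32.42
position: [0.5344, -0.1208, 0.2268]
ee_rot: [0.001, -3.141, -0.001]
force: [0.8, 0.6, 0.1]
width: 0.804
gripper_force: 0.0
clock: 33.3
position: [0.547, -0.307, 0.2265]
ee_rot: [0.001, -3.141, -0.002]
force: [0.2, 0.9, -0.0]
width: 0.802
gripper_force: 0.0
[ 0.2   0.45  0.34  1.59 -0.16  1.14  2.15]
```

View pics/w6.png

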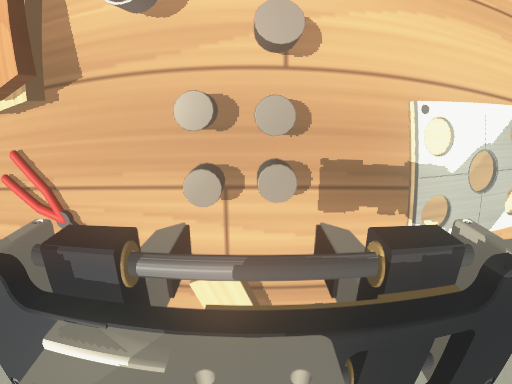

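Five cores are visible: small ones at (193,110), (275,115), (203,187) and (276,180), and the big one at (279,25).

```bash
cat > c.py <<'E'
from h import *
def wpts(im):
    K=im["camera_matrix"];v,u=np.mgrid[:384,:512];a=(u-K[0,2])/K[0,0];b=(v-K[1,2])/K[1,1];r=np.hypot(a,b)+1e-9
    d=np.stack([a/r*np.tan(r),-b/r*np.tan(r),-np.ones_like(r)],-1)*im["z_map"][...,None]
    return d@rot(im).T+np.array(im["position"])
def cores(im,rmax=235):
    P=wpts(im);hsv=cv2.cvtColor(im["pixels"],cv2.COLOR_BGR2HSV)
    m=(P[...,2]>.03)&(P[...,2]<.09)&(hsv[...,1]<90)&(hsv[...,2]>90)&(hsv[...,2]<185);m[rmax:]=0
    m=cv2.morphologyEx(m.astype(np.uint8),cv2.MORPH_OPEN,np.ones((5,5)))
    for c in cv2.findContours(m,cv2.RETR_EXTERNAL,cv2.CHAIN_APPROX_NONE)[0]:
        if cv2.contourArea(c)<300: continue
        mm=np.zeros_like(m);cv2.drawContours(mm,[c],-1,1,-1);zt=np.median(P[mm>0][:,2])
        g=np.array([onz(im,*p,zt,True)[:2] for p in c[:,0]]).astype(np.float32)
        e=cv2.fitEllipse(g);print(c[:,0].mean(0).round(),"top z %.4f"%zt,"c",np.round(e[0],4),"corr",np.round(np.array(e[0])+[.0005,-.0012],4),"d",np.round(e[1],4))
if __name__=="__main__":
    im=vision.get_image("wrist");print("tcp",st()["position"].round(4),st()["joints"][6].round(2));cores(im)
E
python3 c.py
```

```text
tcp [ 0.5473 -0.3068  0.2267] 2.15
[210. 190.] top z 0.0439 c [ 0.5657 -0.3556] corr [ 0.5662 -0.3568] d [0.0224 0.049 ]
[277. 182.] top z 0.0439 c [ 0.5546 -0.2764] corr [ 0.5551 -0.2776] d [0.0437 0.0484]
[279. 119.] top z 0.0440 c [ 0.4812 -0.2744] corr [ 0.4817 -0.2756] d [0.0288 0.0463]
```

```bash
sed -i 's/m=(P\[.*$/m=(P[...,2]>.040)\&(P[...,2]<.06)\&(P[...,1]<-.1)\&(hsv[...,1]<110);m[rmax:]=0/' c.py; python3 c.py
```

```text
tcp [ 0.5473 -0.307   0.2268] 2.15
[201. 188.] top z 0.0439 c [ 0.5606 -0.3653] corr [ 0.5611 -0.3665] d [0.0453 0.0471]
[277. 182.] top z 0.0439 c [ 0.5557 -0.2765] corr [ 0.5562 -0.2777] d [0.0451 0.0467]
[275. 114.] top z 0.0440 c [ 0.4762 -0.2801] corr [ 0.4767 -0.2813] d [0.0454 0.0463]
[193. 110.] top z 0.0440 c [ 0.4696 -0.3737] corr [ 0.4701 -0.3749] d [0.0459 0.0469]
[15. 98.] top z 0.0440 c [ 0.4276 -0.6452] corr [ 0.4281 -0.6464] d [0.0219 0.071 ]
[279.  22.] top z 0.0511 c [ 0.3675 -0.2759] corr [ 0.368  -0.2771] d [0.0557 0.0576]
```

```bash
python3 -m creep '[[-0.22,0.73,0,0,0.72],[0,0,0.9,0,0.72],[0,0,1,0,0.72],[0,0,1,0,0.72],[0,0,1,0,0.72],[0,0,0.8,0,0.72],[0,0,0.37,0,0.72],[0,0,0,0,0.72],[0,0,0,0,0.72]]' 30; python3 -m creep '[[0,0,0,0,0.4],[0,0,0,0,0.4],[0,0,0,0,0.4],[0,0,0,0,0.4],[0,0,0,0,0.4],[0,0,0,0,0.4]]' 30
python3 -m creep '[[0,0,-0.4,0,0.4],[0,0,-0.7,0,0.4],[0,0,-0.9,0,0.4],[0,0,-0.5,0,0.4],[0,0,0,0,0.4]]'
```

```text
clock: 34.58
position: [0.5567, -0.2798, 0.0253]
ee_rot: [0.0, 3.14, -0.001]
force: [-0.6, -0.5, -0.3]
width: 0.72
gripper_force: 0.0
clock: 35.33
position: [0.5562, -0.2793, 0.0246]
ee_rot: [0.0, 3.141, 0.0]
force: [-0.0, 1.7, 5.9]
width: 0.511
gripper_force: 30.0
clock: 35.95
position: [0.5567, -0.2802, 0.1261]
ee_rot: [0.001, 3.138, -0.002]
force: [-0.1, -0.0, -2.0]
width: 0.513
gripper_force: 30.0
```

```bash
python3 -m creep '[[-0.2,0.6,0,0,0.4],[-0.2,0.8,0,0,0.4],[-0.2,0.8,0,0,0.4],[-0.2,0.8,0,0,0.4],[-0.2,0.8,0,0,0.4],[-0.16,0.8,0,0,0.4],[0,0.8,0,0,0.4],[0,0.68,0,0,0.4],[0,0,0.4,0,0.4],[0,0,0.6,0,0.4],[0,0,0,0,0.4],[0,0,0,0,0.4]]'; python3 p.py
python3 - <<'E'
from h import *
im=vision.get_image("wrist");cv2.imwrite("pics/w7.png",im["pixels"])
E
```

```text
clock: 37.45
position: [0.6022, -0.0372, 0.084]
ee_rot: [-0.002, -3.141, 0.001]
force: [0.4, 0.2, -0.7]
width: 0.511
gripper_force: 30.0
    [ 0.6022 -0.0372  0.084 ] [ 0.44  0.23 -0.69] [-0.    -0.011  0.023]
```

View pics/w7.png

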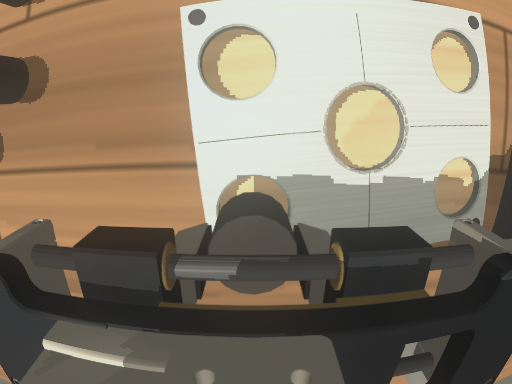

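The core is in the fingers at (253,240), lined up with the hole behind it at (253,195). Lowering it.

```bash
python3 -m creep '[[-0.015,0.018,0.3,0,0.4],[0,0,0.3,0,0.4],[0,0,0.2,0,0.4],[0,0,0.1,0,0.4],[0,0,0,0,0.4]]'; python3 -m creep '[[0,0,0.15,0,0.4],[0,0,0.15,0,0.4],[0,0,0.05,0,0.4],[0,0,0,0,0.4]]'
```

```text
clock: 38.12
position: [0.6027, -0.0356, 0.0476]
ee_rot: [-0.001, -3.141, 0.0]
force: [0.4, -0.5, -1.8]
width: 0.515
gripper_force: 30.0
clock: 38.62
position: [0.6027, -0.0356, 0.0337]
ee_rot: [-0.001, -3.141, -0.0]
force: [-0.0, 0.8, -1.7]
width: 0.515
gripper_force: 30.0
```

```bash
python3 -m creep '[[0,0,0.025,0,0.4],[0,0,0,0,0.4],[0,0,0,0,0.7],[0,0,0,0,0.7],[0,0,0,0,0.7],[0,0,-0.4,0,0.7],[0,0,-0.9,0,0.7],[0,0,-1,0,0.7],[0,0,-1,0,0.7],[0.2,-0.7,-1,0,0.7],[0.2,-0.8,-0.5,0,0.7],[0.2,-0.8,0,0,0.7]]'
python3 -m creep '[[0.2,-0.8,0,0,0.7],[0.2,-0.8,0,0,0.7],[0.2,-0.8,0,0,0.7],[0.19,-0.8,0,0,0.7],[0,-0.8,0,0,0.7],[0,-0.48,0,0,0.7],[0,0,0,0,0.7],[0,0,0,0,0.7]]'; python3 c.py
```

```text
clock: 40.12
position: [0.5796, -0.1288, 0.2284]
ee_rot: [0.001, 3.137, -0.001]
force: [-0.1, 0.2, 0.1]
width: 0.699
gripper_force: 0.0
clock: 41.12
position: [0.5476, -0.3052, 0.225]
ee_rot: [-0.001, 3.141, 0.002]
force: [-0.9, -0.7, 0.2]
width: 0.697
gripper_force: 0.0
tcp [ 0.5476 -0.305   0.2249] 2.16
[211. 168.] top z 0.0439 c [ 0.5373 -0.3515] corr [ 0.5378 -0.3527] d [0.0449 0.0461]
[274. 115.] top z 0.0441 c [ 0.4759 -0.28  ] corr [ 0.4764 -0.2812] d [0.0455 0.0458]
[191. 109.] top z 0.0440 c [ 0.4695 -0.3736] corr [ 0.47   -0.3748] d [0.0462 0.0465]
[13. 98.] top z 0.0440 c [ 0.4269 -0.644 ] corr [ 0.4274 -0.6452] d [0.0217 0.0688]
[278.  21.] top z 0.0511 c [ 0.3681 -0.2759] corr [ 0.3686 -0.2771] d [0.0558 0.0564]
```

One small core has been knocked about 27 mm; it is now at (211,168), world (0.538,-0.353). I'll take it from its new place.

```bash
python3 -m creep '[[0.12,-0.6,0,0,0.72],[0.125,-0.59,0,0,0.72],[0,0,0.9,0,0.72],[0,0,1,0,0.72],[0,0,1,0,0.72],[0,0,1,0,0.72],[0,0,0.8,0,0.72],[0,0,0.31,0,0.72],[0,0,0,0,0.72],[0,0,0,0,0.72]]' 30; python3 -m creep '[[0,0,0,0,0.4],[0,0,0,0,0.4],[0,0,0,0,0.4],[0,0,0,0,0.4],[0,0,0,0,0.4],[0,0,0,0,0.4]]' 30
python3 -m creep '[[0,0,-0.4,0,0.4],[0,0,-0.7,0,0.4],[0,0,-0.9,0,0.4],[0,0,-0.5,0,0.4],[0,0,0,0,0.4]]'
```

```text
clock: 42.42
position: [0.5383, -0.3547, 0.026]
ee_rot: [0.0, 3.14, -0.001]
force: [0.5, -1.0, -0.1]
width: 0.722
gripper_force: 0.0
clock: 43.18
position: [0.5376, -0.3543, 0.0252]
ee_rot: [0.001, 3.141, 0.0]
force: [-0.7, 1.1, 6.4]
width: 0.512
gripper_force: 30.0
clock: 43.8
position: [0.5381, -0.3552, 0.1266]
ee_rot: [0.001, 3.139, -0.003]
force: [0.5, 0.3, -3.7]
width: 0.519
gripper_force: 30.0
```

```bash
python3 -m creep '[[-0.1,0.6,0,0,0.4],[-0.1,0.9,0,0,0.4],[-0.1,0.9,0,0,0.4],[-0.1,0.9,0,0,0.4],[-0.1,0.9,0,0,0.4],[-0.1,0.9,0,0,0.4],[-0.1,0.9,0,0,0.4],[-0.1,0.9,0,0,0.4],[-0.1,0.9,0,0,0.4],[-0.1,0.9,0,0,0.4],[-0.1,0.9,0,0,0.4],[-0.06,0.9,0,0,0.4]]'
python3 -m creep '[[0,0.9,0,0,0.4],[0,0.9,0,0,0.4],[0,0.21,0,0,0.4],[0,0,0.4,0,0.4],[0,0,0.7,0,0.4],[0,0,0,0,0.4],[0,0,0,0,0.4]]'; python3 p.py
```

```text
clock: 45.3
position: [0.5832, 0.0666, 0.1235]
ee_rot: [-0.001, -3.14, 0.001]
force: [0.9, 0.1, -2.7]
width: 0.517
gripper_force: 30.0
clock: 46.18
position: [0.5841, 0.1447, 0.0806]
ee_rot: [-0.003, -3.141, 0.001]
force: [0.8, -0.1, -1.9]
width: 0.514
gripper_force: 30.0
    [0.5841 0.1447 0.0806] [ 0.83 -0.06 -1.91] [ 0.014 -0.032 -0.044]
```

```bash
python3 -m creep '[[0,0.035,0.3,0,0.4],[0,0,0.3,0,0.4],[0,0,0.2,0,0.4],[0,0,0,0,0.4]]'; python3 -m creep '[[0,0,0.15,0,0.4],[0,0,0.15,0,0.4],[0,0,0.06,0,0.4],[0,0,0,0,0.4]]'; python3 p.py
```

```text
clock: 46.68
position: [0.5834, 0.1472, 0.0477]
ee_rot: [-0.001, -3.14, 0.001]
force: [0.4, -0.6, -3.5]
width: 0.512
gripper_force: 30.0
clock: 47.18
position: [0.5838, 0.1474, 0.0339]
ee_rot: [-0.001, -3.141, 0.0]
force: [0.2, -0.8, -2.9]
width: 0.511
gripper_force: 30.0
    [0.5838 0.1474 0.0339] [ 0.2  -0.78 -2.88] [ 0.076  0.066 -0.002]
```

```bash
python3 -m creep '[[0,0,0.02,0,0.4],[0,0,0,0,0.4],[0,0,0,0,0.7],[0,0,0,0,0.7],[0,0,0,0,0.7],[0,0,-0.4,0,0.7],[0,0,-0.9,0,0.7],[0,0,-1,0,0.7],[0,0,-1,0,0.7],[0.2,-0.7,-1,0,0.7],[0.2,-0.9,-0.5,0,0.7],[0.2,-0.9,0,0,0.7]]'
python3 -m creep '[[0.2,-0.9,0,0,0.7],[0.2,-0.9,0,0,0.7],[0.2,-0.9,0,0,0.7],[0.2,-0.9,0,0,0.7],[0.2,-0.9,0,0,0.7],[0.2,-0.9,0,0,0.7],[0.2,-0.9,0,0,0.7],[0.1,-0.9,0,0,0.7],[0,-0.9,0,0,0.7],[0,-0.84,0,0,0.7],[0,0,0,0,0.7],[0,0,0,0,0.7]]'; python3 c.py
```

```text
clock: 48.68
position: [0.5607, 0.0463, 0.2286]
ee_rot: [0.001, 3.137, 0.002]
force: [0.4, 0.7, -0.2]
width: 0.698
gripper_force: 0.0
clock: 50.18
position: [0.4998, -0.3095, 0.2259]
ee_rot: [0.001, 3.141, 0.001]
force: [1.0, 0.5, -0.2]
width: 0.696
gripper_force: 0.0
tcp [ 0.5    -0.309   0.2257] 2.24
[277. 155.] top z 0.0440 c [ 0.4759 -0.2801] corr [ 0.4764 -0.2813] d [0.0451 0.0461]
[196. 150.] top z 0.0440 c [ 0.469  -0.3736] corr [ 0.4695 -0.3748] d [0.0444 0.0468]
[ 16. 131.] top z 0.0440 c [ 0.4275 -0.6492] corr [ 0.428  -0.6504] d [0.0218 0.0786]
[282.  60.] top z 0.0511 c [ 0.3667 -0.2758] corr [ 0.3672 -0.277 ] d [0.0549 0.0582]
[107.  17.] top z 0.0516 c [ 0.297  -0.4824] corr [ 0.2975 -0.4836] d [0.0275 0.0483]
```

```bash
python3 -m creep '[[0.3,0.35,0,0,0.72],[0.29,0.34,0,0,0.72],[0,0,0.9,0,0.72],[0,0,1,0,0.72],[0,0,1,0,0.72],[0,0,1,0,0.72],[0,0,0.8,0,0.72],[0,0,0.32,0,0.72],[0,0,0,0,0.72],[0,0,0,0,0.72]]' 30; python3 -m creep '[[0,0,0,0,0.4],[0,0,0,0,0.4],[0,0,0,0,0.4],[0,0,0,0,0.4],[0,0,0,0,0.4],[0,0,0,0,0.4]]' 30
python3 -m creep '[[0,0,-0.4,0,0.4],[0,0,-0.7,0,0.4],[0,0,-0.9,0,0.4],[0,0,-0.5,0,0.4],[0,0,0,0,0.4]]'
```

```text
clock: 51.48
position: [0.477, -0.2828, 0.0258]
ee_rot: [0.0, 3.14, -0.001]
force: [-0.2, -0.1, -0.4]
width: 0.722
gripper_force: 0.0
clock: 52.22
position: [0.4765, -0.2823, 0.0251]
ee_rot: [0.0, 3.141, 0.001]
force: [-0.8, 1.5, 6.7]
width: 0.515
gripper_force: 30.0
clock: 52.85
position: [0.4769, -0.2831, 0.1264]
ee_rot: [0.001, 3.138, -0.002]
force: [0.4, 0.5, -2.6]
width: 0.516
gripper_force: 30.0
```

```bash
python3 -m creep '[[-0.1,0.6,0,0,0.4],[-0.1,0.8,0,0,0.4],[-0.1,0.8,0,0,0.4],[-0.078,0.8,0,0,0.4],[0,0.8,0,0,0.4],[0,0.8,0,0,0.4],[0,0.8,0,0,0.4],[0,0.47,0,0,0.4],[0,0,0.4,0,0.4],[0,0,0.7,0,0.4],[0,0,0,0,0.4],[0,0,0,0,0.4]]'; python3 p.py
```

```text
clock: 54.35
position: [0.4912, -0.0487, 0.0805]
ee_rot: [-0.003, -3.141, 0.001]
force: [0.8, -0.5, -2.3]
width: 0.515
gripper_force: 30.0
    [ 0.4912 -0.0487  0.0805] [ 0.79 -0.47 -2.28] [ 0.006 -0.006  0.019]
```

```bash
python3 -m creep '[[-0.005,0,0.3,0,0.4],[0,0,0.3,0,0.4],[0,0,0.2,0,0.4],[0,0,0,0,0.4]]'; python3 -m creep '[[0,0,0.15,0,0.4],[0,0,0.15,0,0.4],[0,0,0.06,0,0.4],[0,0,0,0,0.4]]'; python3 p.py
```

```text
clock: 54.85
position: [0.491, -0.0478, 0.0478]
ee_rot: [-0.001, -3.14, 0.0]
force: [0.4, -0.5, -2.5]
width: 0.513
gripper_force: 30.0
clock: 55.35
position: [0.4915, -0.0477, 0.034]
ee_rot: [-0.001, -3.141, 0.0]
force: [-0.9, -0.0, -2.4]
width: 0.513
gripper_force: 30.0
    [ 0.4915 -0.0477  0.034 ] [-0.9  -0.   -2.43] [ 0.021 -0.016  0.01 ]
```

Back to look: target (0.50,-0.33,0.225).

```bash
python3 -m creep '[[0,0,0.02,0,0.4],[0,0,0,0,0.4],[0,0,0,0,0.7],[0,0,0,0,0.7],[0,0,0,0,0.7],[0,0,-0.4,0,0.7],[0,0,-0.9,0,0.7],[0,0,-1,0,0.7],[0,0,-1,0,0.7],[-0.2,-0.7,-1,0,0.7],[0,-0.9,-0.5,0,0.7],[0,-0.9,0,0,0.7]]'
python3 -m creep '[[0,-0.9,0,0,0.7],[0,-0.9,0,0,0.7],[0,-0.9,0,0,0.7],[0,-0.9,0,0,0.7],[0,-0.9,0,0,0.7],[0,0,0,0,0.7],[0,0,0,0,0.7]]'; python3 c.py
```

```text
clock: 56.85
position: [0.5004, -0.1491, 0.2284]
ee_rot: [0.0, 3.137, -0.0]
force: [1.1, -0.1, -1.2]
width: 0.702
gripper_force: 0.0
clock: 57.72
position: [0.4993, -0.3272, 0.2259]
ee_rot: [0.001, 3.141, 0.001]
force: [0.9, 0.4, -0.4]
width: 0.7
gripper_force: 0.0
tcp [ 0.4996 -0.3267  0.2258] 2.31
[211. 150.] top z 0.0440 c [ 0.4696 -0.3739] corr [ 0.4701 -0.3751] d [0.045  0.0468]
[ 20. 132.] top z 0.0440 c [ 0.428  -0.6526] corr [ 0.4285 -0.6538] d [0.0209 0.1122]
[295.  61.] top z 0.0511 c [ 0.3666 -0.2757] corr [ 0.3671 -0.2769] d [0.0551 0.058 ]
```

```bash
python3 -m creep '[[0.37,-0.6,0,0,0.72],[0.37,-0.59,0,0,0.72],[0,0,0.9,0,0.72],[0,0,1,0,0.72],[0,0,1,0,0.72],[0,0,1,0,0.72],[0,0,0.8,0,0.72],[0,0,0.32,0,0.72],[0,0,0,0,0.72],[0,0,0,0,0.72]]' 30; python3 -m creep '[[0,0,0,0,0.4],[0,0,0,0,0.4],[0,0,0,0,0.4],[0,0,0,0,0.4],[0,0,0,0,0.4],[0,0,0,0,0.4]]' 30
python3 -m creep '[[0,0,-0.4,0,0.4],[0,0,-0.7,0,0.4],[0,0,-0.9,0,0.4],[0,0,-0.5,0,0.4],[0,0,0,0,0.4]]'
```

```text
clock: 59.02
position: [0.4707, -0.3758, 0.0259]
ee_rot: [0.0, 3.14, -0.002]
force: [-0.9, -0.7, 0.8]
width: 0.721
gripper_force: 0.0
clock: 59.78
position: [0.4702, -0.3754, 0.0251]
ee_rot: [0.001, 3.141, -0.0]
force: [-0.5, 2.0, 6.3]
width: 0.517
gripper_force: 30.0
clock: 60.4
position: [0.4705, -0.3761, 0.1265]
ee_rot: [0.001, 3.139, -0.003]
force: [0.5, 0.8, -1.5]
width: 0.514
gripper_force: 30.0
```

```bash
python3 -m creep '[[-0.07,0.6,0,0,0.4],[0,0.9,0,0,0.4],[0,0.9,0,0,0.4],[0,0.9,0,0,0.4],[0,0.9,0,0,0.4],[0,0.9,0,0,0.4],[0,0.9,0,0,0.4],[0,0.9,0,0,0.4],[0,0.9,0,0,0.4],[0,0.9,0,0,0.4],[0,0.9,0,0,0.4],[0,0.9,0,0,0.4]]'
python3 -m creep '[[0,0.9,0,0,0.4],[0,0.9,0,0,0.4],[0,0.46,0,0,0.4],[0,0,0.4,0,0.4],[0,0,0.7,0,0.4],[0,0,0,0,0.4],[0,0,0,0,0.4]]'; python3 p.py
```

```text
clock: 61.9
position: [0.472, 0.0457, 0.1238]
ee_rot: [-0.001, -3.14, 0.001]
force: [-0.6, 0.0, -1.8]
width: 0.511
gripper_force: 30.0
clock: 62.78
position: [0.473, 0.1337, 0.0807]
ee_rot: [-0.004, -3.141, 0.001]
force: [1.1, -0.7, -2.1]
width: 0.512
gripper_force: 30.0
    [0.473  0.1337 0.0807] [ 1.1  -0.65 -2.06] [0.036 0.041 0.002]
```

```bash
python3 -m creep '[[0,0,0.3,0,0.4],[0,0,0.3,0,0.4],[0,0,0.2,0,0.4],[0,0,0,0,0.4]]'; python3 -m creep '[[0,0,0.15,0,0.4],[0,0,0.15,0,0.4],[0,0,0.06,0,0.4],[0,0,0,0,0.4]]'; python3 p.py
```

```text
clock: 63.28
position: [0.4723, 0.1349, 0.0478]
ee_rot: [-0.001, -3.14, 0.001]
force: [0.1, 0.0, -1.6]
width: 0.512
gripper_force: 30.0
clock: 63.78
position: [0.4727, 0.135, 0.034]
ee_rot: [-0.001, -3.141, 0.0]
force: [0.4, 0.4, -2.8]
width: 0.514
gripper_force: 30.0
    [0.4727 0.135  0.034 ] [ 0.36  0.38 -2.79] [ 0.008 -0.05   0.029]
```

```bash
python3 -m creep '[[0,0,0.02,0,0.4],[0,0,0,0,0.4],[0,0,0,0,0.7],[0,0,0,0,0.7],[0,0,0,0,0.7],[0,0,-0.4,0,0.7],[0,0,-0.9,0,0.7],[0,0,-1,0,0.7],[0,0,-1,0,0.7],[0,-0.7,-1,0,0.8],[0.15,-0.8,-0.5,0,0.8],[0.15,-0.8,0,0,0.8]]'
python3 -m creep '[[0.15,-0.8,0,0,0.8],[0.15,-0.8,0,0,0.8],[0.15,-0.8,0,0,0.8],[0.15,-0.8,0,0,0.8],[0.15,-0.8,0,0,0.8],[0.15,-0.8,0,0,0.8],[0.12,-0.8,0,0,0.8],[0,-0.8,0,0,0.8],[0,-0.8,0,0,0.8],[0,-0.6,0,0,0.8],[0,0,0,0,0.8],[0,0,0,0,0.8]]'; python3 c.py
```

```text
clock: 65.28
position: [0.4616, 0.042, 0.2279]
ee_rot: [0.001, 3.138, 0.003]
force: [-0.6, -0.2, -0.1]
width: 0.802
gripper_force: 0.0
clock: 66.78
position: [0.4197, -0.2682, 0.2257]
ee_rot: [0.001, 3.141, 0.001]
force: [0.7, 0.9, -0.6]
width: 0.8
gripper_force: 0.0
tcp [ 0.4199 -0.2679  0.2256] 2.3
[246. 129.] top z 0.0511 c [ 0.366  -0.2758] corr [ 0.3665 -0.277 ] d [0.0551 0.0557]
[82. 82.] top z 0.0526 c [ 0.2998 -0.46  ] corr [ 0.3003 -0.4612] d [0.0608 0.0685]
```

```bash
python3 -m creep '[[0.665,-0.11,0,0,0.85],[0.665,-0.115,0,0,0.85],[0,0,0.9,0,0.85],[0,0,1,0,0.85],[0,0,1,0,0.85],[0,0,1,0,0.85],[0,0,0.8,0,0.85],[0,0,0.26,0,0.85],[0,0,0,0,0.85],[0,0,0,0,0.85]]' 35; python3 -m creep '[[0,0,0,0,0.5],[0,0,0,0,0.5],[0,0,0,0,0.5],[0,0,0,0,0.5],[0,0,0,0,0.5],[0,0,0,0,0.5]]' 35
python3 -m creep '[[0,0,-0.4,0,0.5],[0,0,-0.7,0,0.5],[0,0,-0.9,0,0.5],[0,0,-0.5,0,0.5],[0,0,0,0,0.5]]'
```

```text
clock: 68.08
position: [0.3675, -0.2781, 0.028]
ee_rot: [0.0, 3.14, -0.001]
force: [0.1, 0.6, -0.6]
width: 0.85
gripper_force: 0.0
clock: 68.82
position: [0.3669, -0.2775, 0.0273]
ee_rot: [0.0, 3.141, 0.001]
force: [-1.0, 2.1, 7.5]
width: 0.624
gripper_force: 35.0
clock: 69.45
position: [0.3673, -0.2783, 0.1284]
ee_rot: [0.001, 3.139, -0.001]
force: [0.2, -0.7, -3.0]
width: 0.618
gripper_force: 35.0
```

```bash
python3 -m creep '[[-0.4,0.6,0,0,0.5],[-0.4,0.8,0,0,0.5],[-0.4,0.8,0,0,0.5],[-0.4,0.8,0,0,0.5],[-0.4,0.8,0,0,0.5],[-0.4,0.8,0,0,0.5],[-0.4,0.8,0,0,0.5],[-0.4,0.8,0,0,0.5],[-0.4,0.8,0,0,0.5],[-0.4,0.8,0,0,0.5],[-0.27,0.38,0,0,0.5],[0,0,0,0,0.5]]'
python3 -m creep '[[0,0,0.4,0,0.5],[0,0,0.7,0,0.5],[0,0,0,0,0.5],[0,0,0,0,0.5]]'; python3 p.py
```

```text
clock: 70.95
position: [0.5377, 0.0497, 0.1262]
ee_rot: [0.002, -3.141, 0.001]
force: [0.6, -1.2, -2.8]
width: 0.624
gripper_force: 35.0
clock: 71.45
position: [0.5375, 0.0481, 0.0832]
ee_rot: [-0.003, -3.141, 0.001]
force: [-0.4, -0.4, -2.8]
width: 0.619
gripper_force: 35.0
    [0.5375 0.0481 0.0832] [-0.37 -0.42 -2.77] [ 0.064 -0.01   0.03 ]
```

```bash
python3 -m creep '[[0,0,0.3,0,0.5],[0,0,0.3,0,0.5],[0,0,0.2,0,0.5],[0,0,0,0,0.5]]'; python3 -m creep '[[0,0,0.15,0,0.5],[0,0,0.15,0,0.5],[0,0,0.06,0,0.5],[0,0,0,0,0.5]]'; python3 p.py
```

```text
clock: 71.95
position: [0.5371, 0.0492, 0.0502]
ee_rot: [-0.001, -3.14, 0.001]
force: [0.3, 0.4, -2.5]
width: 0.622
gripper_force: 35.0
clock: 72.45
position: [0.5375, 0.0492, 0.0364]
ee_rot: [-0.001, -3.141, 0.0]
force: [1.3, 1.4, -3.2]
width: 0.621
gripper_force: 35.0
    [0.5375 0.0492 0.0364] [ 1.27  1.41 -3.25] [ 0.072 -0.03  -0.012]
```

```bash
python3 -m creep '[[0,0,0.02,0,0.5],[0,0,0,0,0.5],[0,0,0,0,0.78],[0,0,0,0,0.78],[0,0,0,0,0.78],[0,0,-0.4,0,0.78],[0,0,-0.9,0,0.78],[0,0,-1,0,0.78],[0,0,-1,0,0.78],[-0.6,0.7,-1,0,0.78],[-0.6,0.7,-0.5,0,0.78],[0,0,0,0,0.78]]'; python3 -m creep '[[0,0,0,0,0.78],[0,0,0,0,0.78]]'
sed 's/\.040)&(P\[...,2\]<.06)&(P\[...,1\]<-.1)/.043)\&(P[...,2]<.07)/' c.py > c2.py; python3 c2.py
python3 - <<'E'
from h import *
im=vision.get_image("wrist");cv2.imwrite("pics/w8.png",im["pixels"])
im=vision.get_image("scene");cv2.imwrite("pics/s8.png",im["pixels"])
E
```

```text
clock: 73.95
position: [0.5876, 0.1079, 0.2301]
ee_rot: [-0.005, 3.138, 0.002]
force: [-0.6, -0.8, -0.5]
width: 0.779
gripper_force: 0.0
clock: 74.2
position: [0.5847, 0.104, 0.2275]
ee_rot: [-0.003, -3.14, 0.001]
force: [-0.3, -0.6, -0.7]
width: 0.779
gripper_force: 0.0
tcp [0.5848 0.1041 0.2275] 1.64
[140. 191.] top z 0.0519 c [ 0.6018 -0.0328] corr [ 0.6023 -0.034 ] d [0.0451 0.0493]
[290. 176.] top z 0.0519 c [0.5832 0.1475] corr [0.5837 0.1463] d [0.0454 0.0466]
[204. 136.] top z 0.0590 c [0.5361 0.0509] corr [0.5366 0.0497] d [0.0556 0.0573]
[124. 102.] top z 0.0520 c [ 0.4915 -0.0444] corr [ 0.492  -0.0456] d [0.0465 0.0487]
[280.  79.] top z 0.0520 c [0.4726 0.1355] corr [0.4731 0.1343] d [0.0455 0.0473]
```

View pics/w8.png

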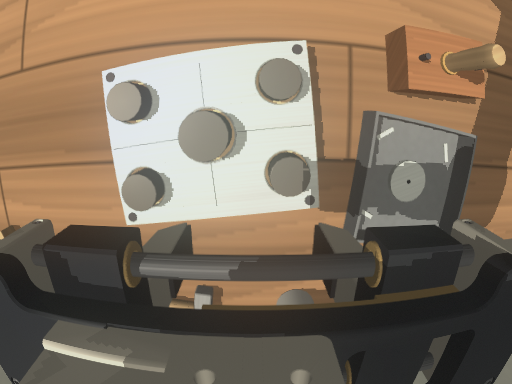

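View pics/s8.png

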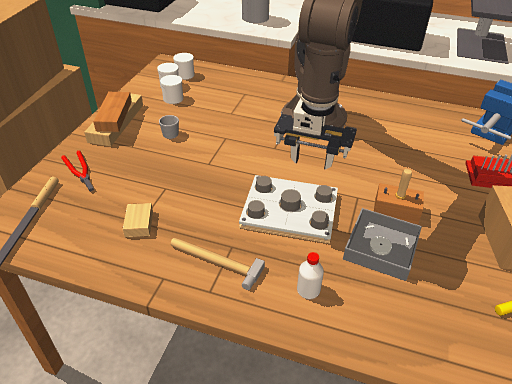

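All five cores stand right down in the holes: their tops measure 0.052 m (small) and 0.059 m (big), and their centres are within about 3 mm of the holes. The disc is in the tin at (408,181), the scraper is in its block, and the bystanders are where they were. Handing in.

```bash
python3 -c "
from cell import sign_off
print(sign_off())"
```

```text
the job is handed in; nothing more can be done
None
```

I did every step and handed the job in at about 74 s; no verdict came back. The disc is in the tin, the hole's edge was run one full clockwise turn at about 3–5 N (checked every 22–30°), the scraper is back in its block, and all five cores are down on the base in their holes, including one that was knocked aside mid-run.

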